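Bolt the forked stop to the T-track jig board

ROBOT

A 6-joint arm with a two-finger parallel gripper is mounted at the origin on the work surface. World frame = base frame: x ahead of the robot, y to its left, z up, the work surface at z = 0. Lengths are in mm, angles in degrees, forces in N, time in s.
With the tool pointing down it reaches from about 300 to 850 mm from the base axis. Payload 4.2 kg.
Tool frame: the origin (TCP) lies midway between the tips of the shut fingers; the grasp point (between the pads) lies 19 mm behind it; x points along the fingers, y is the direction in which the jaws open and shut, and the axes are right-handed (so a half turn about x gives the same grasp; the last joint's range is limited). The gripper opens to 91 mm and grips with 3 to 60 N. Pads are 32 mm wide; open, the fingers measure 118 mm over their backs; the gripper's body (76 mm by 178 mm) begins 60 mm behind the grasp point.
Start: joints at [-70.474, 18.312, 89.639, -0, 72.044, -1.146], TCP at [202.992, -537.994, 213.976] pointing down, gripper open.
Joint ranges: [-177.97, 177.97], [-48.28, 115.42], [12.27, 149.76], [-77.06, 257.06], [2.81, 150.46], [-146.56, 146.56]. Speed limits (degrees/s): [147.25, 147.25, 180, 180, 180, 180].

INTERFACE

Orientations are given as [roll, pitch, yaw] about the fixed x, y, z axes, in that order (R = Rz(yaw) Ry(pitch) Rx(roll)).
In Python, from workcell import * gives the robot as it stands.
- The arm moves only by the shell command python3 -m handwheel 'ROWS' [FORCE]. ROWS is a JSON object of lists of equal length, an entry for each row: "gripper": the closure, from 0 (fully open) to 1 (shut); "offset": the shift along the tool's x, y, z in mm, a list of three; "rot": the turn, a rotation vector about the tool's x, y, z in degrees, a list of three. A call has 1 to 5 rows; each row is the pose to reach, as a shift and turn from the pose commanded when the call began, along the tool's axes at that moment; what a row does not reach only later rows make up. A row lasts 1/12 s, in which the tool goes at most 41.7 mm and 7.16 degrees, less where a joint would pass 70% of its speed; a pose out of reach is approached as far as the arm can. A call with a gripper value outside its range is refused whole. The fingers move at their own pace and stop on an object; FORCE is the grip in N (left out, the last holds). Time passes only in rows, so rows that repeat a pose let the fingers close. It gives the time, the measured TCP pose, the force and the opening at its end, in the units of the state.
- state(): the state, without advancing time (a new reading comes with each control period).
- grab_frame(name): name is "scene" or "top" or "wrist"; returns the picture (480x640x3 uint8, red, green, blue); there is no depth.
- camera_params(name): a dict with "fx", "fy", "cx", "cy" (pixels), "position" and "attitude" of the camera in the world; the wrist camera has in their place "hand_eye" (4x4, takes a point from camera to tool coordinates, whose origin is the TCP and whose axes are the tool frame's). Camera axes: x right, y up, looking along -z (the intrinsics and any distortion apply to the point x, -y, -z); pixel columns grow to the right and rows downward; lengths in mm; the calibration is good to about 2 mm. A picture is of the moment at which its call begins: read the wrist's pose just before it. camera_params takes no time and is no camera call.
- job_done(): hands the job in, once; it reports no verdict.
The state is a dict: "time_s": time; "qpos": joint angles; "qvel": joint speeds; "effort": joint torques, N m; "ee_pos": TCP position; "ee_rot": TCP orientation; "force": force on the tool from outside, world axes, zero at the start; "torque": the same for the moment, N m; "gripper_width": finger opening in mm.
Only numpy, scipy, OpenCV 4.12 (cv2) and the standard library are available. Lean on these libraries where they do the work, as an engineer would, in place of code of your own. Each camera call takes 0.05 s, during which the arm holds its last target.

TASK

Lock the red forked stop on the jig board so the carving blank cannot slide: take the T-bolt out of its wooden holder by the knob, drop its head lengthwise into the track slot in front of the fork without forcing it, and slide it along until the shank sits fully home in the fork. Then turn the knob clockwise so that the head swings square under the slot's lips, and tighten until the stop is clamped snug, but do not crank it hard. Leave the stop and the blank where they are, and do not disturb the other things on the bench.

Things in the scene. Friction and masses are not known exactly. Their poses are not given: they have to be found in the camera images.
- board: plywood jig board, 200 (its x) by 340 (its y) by 27 mm, fixed; origin: centre of its underside. A T-track runs along its y through the middle: slot 20 mm wide between lips flush with the board's top and, with a liner unseen beneath them, 6 to 10 mm thick (it varies); below, a cavity 33 mm wide, its floor 4 mm above the origin, its ends closed
- slot (a point): middle of the slot's opening, at the height of the board's top (27 mm over its origin); axes as the board's
- stop: red steel forked stop, 62 (its x) by 88 (its y) by 14 mm, 450 g, loose on the board across the slot, axes nearly parallel to the board's. Origin: underside, on the axis of the bolt's shank when home in the fork (inner end 5.5 mm further to +y). The fork's gap, 14 mm wide over the slot, opens to -y; its round-ended prongs reach 42 mm from the origin to -y
- fork (a point): on the stop's top, 14 mm above its origin: where the bolt's axis comes when the shank is home
- bolt: greased steel T-bolt, 100 g, head down, hanging in the holder at the start; origin: centre of the head's underside, z up the 11 mm thick shank, x along the head's long side. Head 32.2 (x) by 17 (y) by 7 mm: it passes the slot's lips only with x along the slot, and does not pass down through the fork
- head_top (a point): on the bolt's axis, on top of its head (7 mm above the bolt's origin). Two opposite corners of the head are cut back: under the lips it can turn clockwise (seen from above) a quarter turn to square, where the other two corners stop it against the cavity's walls (within about 15 degrees), but not the other way
- knob: black bar knob with steel flange, 60 g, screwed on the bolt; origin: centre of the flange's underside. Flange 32 mm across, 3 mm thick; hub 16 mm across; grip bar 44 (its x) by 14 (its y) mm, from 11 to 35 mm above the origin. At the start its x is within 16 degrees of the bolt's x and the flange 27 to 29 mm above the head's top
- knob_grip (a point): on the knob's axis, mid grip bar, 24 mm above the knob's origin. Turned clockwise (from above) the knob screws down the bolt by 4 mm per rad. The thread is stiff (0.12 N m): the bolt turns along until its head is stopped, then the knob screws down. With the flange on the stop and the head drawn up to the lips, the torque climbs by about 2 N m per rad: 0.3 to 0.5 N m is snug, over 0.6 too hard
- holder: brown wooden block 90 (its x) by 70 (its y) by 44 mm, fixed; origin: centre of its underside. An oblong pocket in its top, 37 (x) by 21 (y) mm, 40 mm deep, takes the bolt's head and shank; the flange rests on the top
- blank: pale wooden paddle-shaped carving blank, 173 by 50 by 14 mm, 120 g, loose on the board right behind the stop (+y side); origin: underside, 30 mm from the middle of its wide part
- wax_tin: white round tin with a brass-coloured band, 72 mm across, 40 mm high, a bystander; origin: centre of its underside
- screwdriver: screwdriver with an orange handle, lying on the bench left of the board (+y side), a bystander
Things that resemble listed ones, but are neither listed nor needed, are in the scene too. What is meant by the bolt is not purple or turquoise, and is the smaller of those in its own colour.

How it is judged (in metres and radians):
On the way, in this order (a step that is already met when the one before it is completed fails the run):
1. the T-bolt's head is in the track cavity, below the slot's lips (z of head_top in the frame of slot below -0.0065 m and x of head_top in the frame of slot between -0.006 and 0.006 m and horizontal distance between head_top and slot below 0.165 m and angle between bolt's own z axis and vertical below 0.2 rad), for 0.1 s.
2. the shank is home in the stop's fork, head still under the lips (horizontal distance between bolt and fork below 0.006 m and z of head_top in the frame of slot below -0.0055 m), for 0.1 s.
At the end, for the whole second after the job is handed in: The shank stands upright within 9 mm of home in the fork; the head is under the lips, square across the slot within 17 degrees; the flange by itself presses the stop with over 12 N; the stop is within 15 mm of its start and 11 degrees of the track; all released and still (horizontal distance between bolt and fork below 0.009 m and z of head_top in the frame of slot between -0.012 and -0.004 m and angle between the x axis of bolt and the x axis of board, either way round below 0.3 rad and angle between bolt's own z axis and vertical below 0.12 rad and contact force between knob and stop above 12 N and distance of stop from where it was at the start of the episode below 0.015 m and angle between the y axis of stop and the y axis of board, either way round below 0.2 rad and linear speed of each of bolt, stop below 0.01 m/s); the robot touches nothing.
It fails at once if the head is pressed on the board with more than 40 N before it is in the slot (forced in) (contact force between bolt and board above 40 N and z of head_top in the frame of slot above -0.003 m).
It fails at once if the knob is cranked hard: the flange presses the stop with more than 70 N (contact force between knob and stop above 70 N).
It fails at once if the stop is shoved more than 20 mm (distance of stop from where it was at the start of the episode above 0.02 m).
It fails at once if the blank is moved more than 25 mm (distance of blank from where it was at the start of the episode above 0.025 m).
It fails at once if the wax tin or the screwdriver is moved more than 20 mm (distance of any of wax_tin, screwdriver from where it was at the start of the episode above 0.02 m).
It also fails if it takes over 72 s, if anything falls off the work surface, if the arm or the gripper's body presses on something with over 40 N, if the wrist force passes 120 N, or if a joint passes its speed limit or range.

## Working session

There is one attempt and no reset: what is moved stays moved. The work goes in short steps, Python scripts to look and compute and a shell command to move; the robot and the scene stay as the last step left them, time stands still between calls to the robot, and variables do not carry over. Pictures are saved under pics/ and viewed, and the job is handed in when it is done.

```bash
mkdir -p pics; ls
python3 - <<'E'
from workcell import *
import cv2
print(state())
for n in("scene","top","wrist"):
    f=grab_frame(n); cv2.imwrite(f"pics/{n}0.png",f[:,:,::-1]); print(n,camera_params(n))
E
```

```text
pics
{'time_s': 0.0, 'qpos': array([-7.04743485e+01,  1.83512104e+01,  8.97076197e+01, -2.06958718e-03,
        7.20428627e+01, -1.14646151e+00]), 'qvel': array([ 0.0500609 ,  0.0349714 ,  0.05567864,  0.03340417,  0.08356861,
       -0.0488441 ]), 'effort': array([-3.08599061e-03, -4.12460876e+01, -2.31976461e+01,  7.25237187e-02,
        4.57431015e-02, -1.36434001e-04]), 'ee_pos': array([ 202.79991824, -537.5024459 ,  213.11637205]), 'ee_rot': array([-90.03799362,  89.89828811, 110.63475923]), 'force': array([-0.29890819, -0.67213643, -0.4811645 ]), 'torque': array([-0.03275455, -0.00644422, -0.024075  ]), 'gripper_width': 91.26095287243149}
scene {'fx': 496.1207131483265, 'fy': 496.1207131483265, 'cx': 320.0808783612338, 'cy': 246.21159912993306, 'position': array([ 761.6182209 , -495.86739204,  777.14911445]), 'attitude': array([39.85461452,  0.85675256, 29.36102084])}
top {'fx': 488.2554470366103, 'fy': 488.2554470366103, 'cx': 321.99887430749806, 'cy': 245.35132520236567, 'position': array([357.08466192,   3.73570217, 944.49403812]), 'attitude': array([  8.59902202,   1.48923172, -91.54597651])}
wrist {'fx': 381.2574774780015, 'fy': 381.2574774780015, 'cx': 315.4057421923215, 'cy': 238.0920170935076, 'hand_eye': array([[-1.76677248e-04,  2.77591860e-01, -9.60699083e-01,
        -1.71486764e+02],
       [ 9.99999971e-01, -1.11088128e-04, -2.16003540e-04,
        -4.88386346e-02],
       [-1.66683087e-04, -9.60699093e-01, -2.77591832e-01,
        -7.78752194e+01],
       [ 0.00000000e+00,  0.00000000e+00,  0.00000000e+00,
         1.00000000e+00]])}
```

View pics/scene0.png

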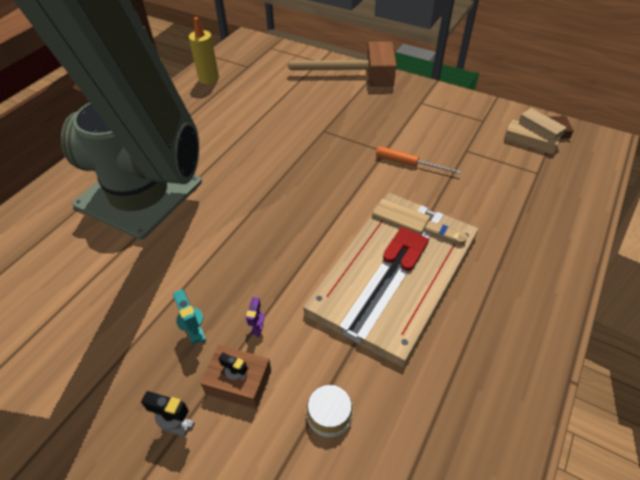

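View pics/top0.png

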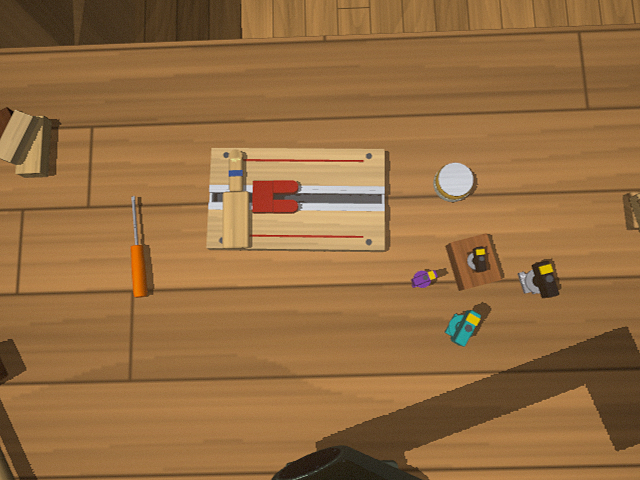

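View pics/wrist0.png

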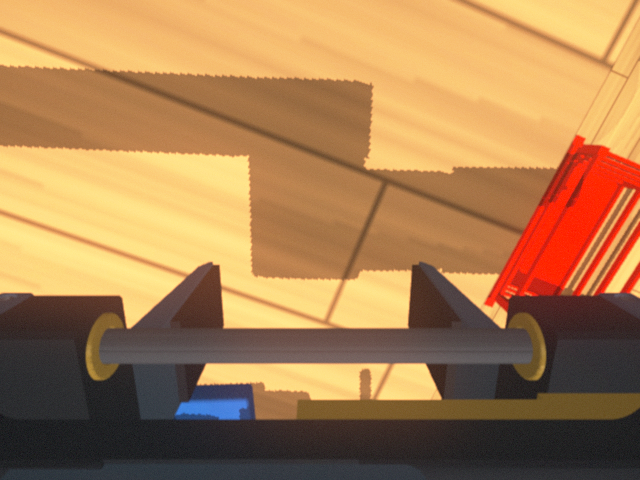

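```bash
cat > h.py <<'E'
from workcell import *
import numpy as np, cv2
from scipy.spatial.transform import Rotation as Ro
def cam(n,st=None):
    p=camera_params(n)
    if n=="wrist":
        T=np.eye(4); T[:3,:3]=Ro.from_euler('xyz',st['ee_rot'],degrees=True).as_matrix(); T[:3,3]=st['ee_pos']
        M=T@p['hand_eye']; return p,M[:3,:3],M[:3,3]
    return p,Ro.from_euler('xyz',p['attitude'],degrees=True).as_matrix(),np.array(p['position'])
def ray(c,uv):
    p,R,t=c
    d=np.array([(uv[0]-p['cx'])/p['fx'],-(uv[1]-p['cy'])/p['fy'],-1.])
    return t,R@d
def onz(c,uv,z):
    t,d=ray(c,uv); return t+d*(z-t[2])/d[2]
def proj(c,X):
    p,R,t=c; q=R.T@(np.asarray(X,float)-t)
    return np.array([p['cx']+p['fx']*q[0]/-q[2],p['cy']+p['fy']*q[1]/q[2]])
def tri(c1,u1,c2,u2):
    a,d=ray(c1,u1);b,e=ray(c2,u2);d=d/np.linalg.norm(d);e=e/np.linalg.norm(e)
    s=np.linalg.lstsq(np.c_[d,-e],b-a,rcond=None)[0]
    P,Q=a+s[0]*d,b+s[1]*e
    return (P+Q)/2,np.linalg.norm(P-Q)
def snap(n,f):
    st=state(); im=grab_frame(n)[:,:,::-1].copy(); cv2.imwrite("pics/"+f,im); return st,im
def crop(im,x,y,w,h,s,f):
    cv2.imwrite("pics/"+f,cv2.resize(im[y:y+h,x:x+w],None,fx=s,fy=s,interpolation=cv2.INTER_CUBIC))
E
python3 - <<'E'
from h import *
t=cv2.imread("pics/top0.png");s=cv2.imread("pics/scene0.png")
a=cv2.resize(t[220:300,430:570],None,fx=5,fy=5,interpolation=cv2.INTER_CUBIC)
cv2.imwrite("pics/a.png",a); crop(s,190,330,100,80,8,"b.png"); crop(t,200,140,200,120,4,"c.png")
E
```

```text
(no output)
```

View pics/a.png

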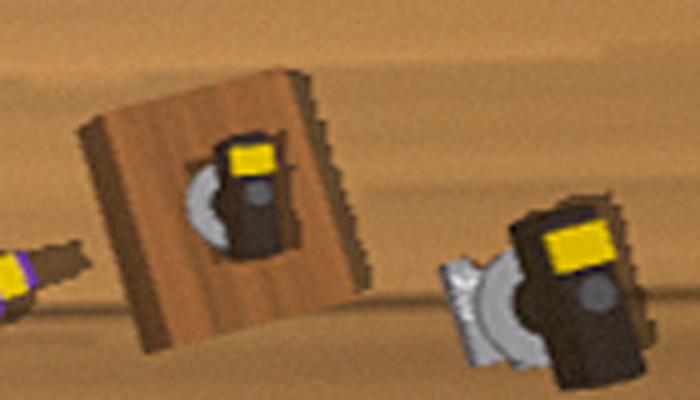

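View pics/b.png

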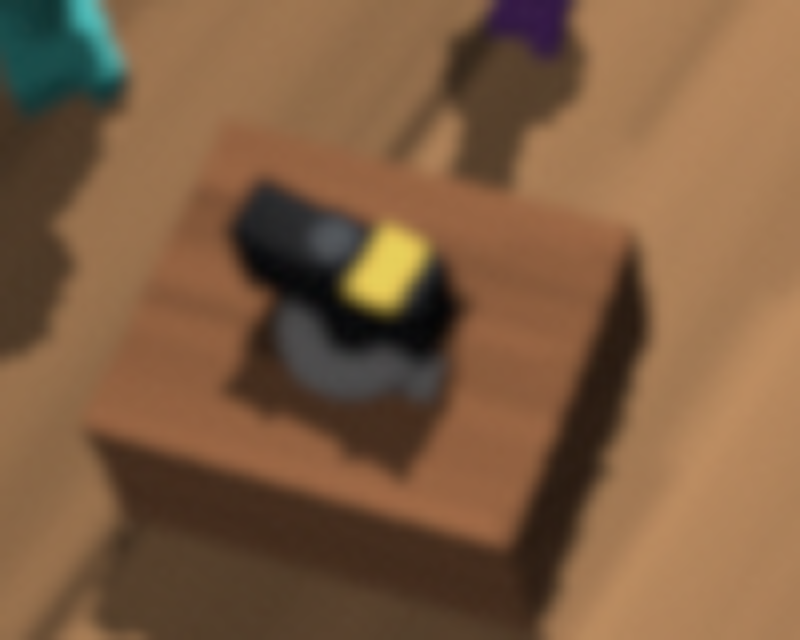

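View pics/c.png

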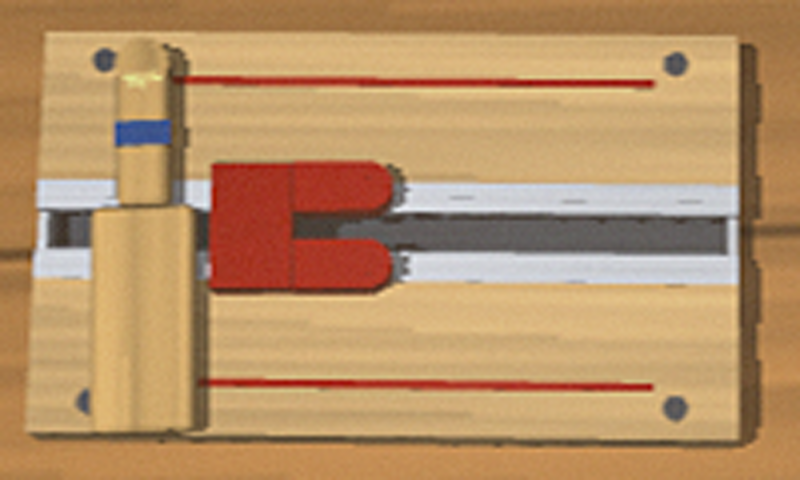

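Run:
```python
from h import *
T=cam("top");S=cam("scene")
P,e=tri(T,(481.6,258.4),S,(231.6,359.6)); print("cap",P,e, onz(T,(481.6,258.4),79))
ya,yb=(430+253/5,220+160/5),(190+386/8,330+268/8)
Q,e=tri(T,ya,S,yb); print("yel",Q,e, onz(T,ya,79)); d=onz(T,ya,79)-onz(T,(481.6,258.4),79); print("knob dir top",np.degrees(np.arctan2(d[1],d[0])))
d=onz(S,yb,79)-onz(S,(231.6,359.6),79);print("knob dir sc",np.degrees(np.arctan2(d[1],d[0])),onz(S,(231.6,359.6),79))
# holder top corners in top: 
for c in [(103,115),(280,70),(369,287),(168,348)]: print("hold",onz(T,(430+c[0]/5,220+c[1]/5),44))
for c in [(228,125),(632,232),(505,550),(92,428)]: print("holdS",onz(S,(190+c[0]/8,330+c[1]/8),44))
for n,c in dict(bTL=(44,33),bTR=(740,37),bBR=(742,438),bBL=(27,432),slotR_t=(728,216),slotR_b=(728,253),slotL_t=(50,210),slotL_b=(50,248)).items(): print(n,onz(T,(200+c[0]/4,140+c[1]/4),27))
for n,c in dict(gap_in_t=(293,213),gap_in_b=(293,239),gap_t=(375,214),gap_b=(375,239),TL=(210,163),BL=(210,290),tip1=(393,188),tip2=(393,266)).items(): print(n,onz(T,(200+c[0]/4,140+c[1]/4),41))
```

```text
cap [ 457.53806367 -258.22998273   79.20703621] 2.9468670585129373 [ 456.46419878 -259.29017199   79.        ]
yel [ 469.37277987 -257.93818895   77.00567757] 3.1566148153253324 [ 467.9365968 -258.39383     79.       ]
knob dir top 4.467461301618738
knob dir sc -1.7510521351456505 [ 458.63373532 -257.26534978   79.        ]
hold [ 490.91883675 -215.10421951   44.        ]
hold [ 505.77292058 -281.46422363   44.        ]
hold [ 424.30975405 -307.5579284    44.        ]
hold [ 404.15654962 -232.9935407    44.        ]
holdS [ 409.46667856 -235.17383323   44.        ]
holdS [ 496.03651193 -215.02594642   44.        ]
holdS [ 511.29078337 -282.92934267   44.        ]
holdS [ 426.20175597 -301.72422802   44.        ]
bTL [696.84812699 237.49682281  27.        ]
bTR [ 682.37715661 -104.28600899   27.        ]
bBR [484.81476479 -96.09318616  27.        ]
bBL [498.15896947 244.23439393  27.        ]
slotR_t [592.86086412 -94.38147229  27.        ]
slotR_b [574.62693905 -93.55485878  27.        ]
slotL_t [606.94531155 233.91576039  27.        ]
slotL_b [587.994625  233.7879836  27.       ]
gap_in_t [597.71394248 113.81304575  41.        ]
gap_in_b [584.99006334 113.96588803  41.        ]
gap_t [595.90015804  74.65733634  41.        ]
gap_b [583.68294668  74.88113343  41.        ]
TL [623.70704595 153.40671563  41.        ]
BL [561.47504229 153.75631476  41.        ]
tip1 [608.36337286  65.82141349  41.        ]
tip2 [570.25951184  66.57209288  41.        ]
```

```bash
cat >> h.py <<'E'
def Rt(st): return Ro.from_euler('xyz',st['ee_rot'],degrees=True).as_matrix()
def yawof(st):
    R=Rt(st); return np.degrees(np.arctan2(R[1,1],R[0,1]))
def plan(pos,yaw=None,st=None):
    """print tool-frame offset & rot to take TCP to pos with tool x down and tool y at yaw"""
    st=st or state(); R=Rt(st)
    off=R.T@(np.array(pos)-st['ee_pos'])
    if yaw is None: yaw=yawof(st)
    y=np.radians(yaw); ex=np.array([0,0,-1.]);ey=np.array([np.cos(y),np.sin(y),0]);ez=np.cross(ex,ey)
    rv=Ro.from_matrix(R.T@np.c_[ex,ey,ez]).as_rotvec(degrees=True)
    print("t",round(st['time_s'],2),"pos",st['ee_pos'].round(1),"yaw",round(yawof(st),1),"q",st['qpos'].round(1),"OFF",off.round(1),"|",round(np.linalg.norm(off),1),"ROT",rv.round(1))
E
python3 - <<'E'
from h import *
print(Rt(state()).round(3))
plan([457,-258,200],92); plan([457,-258,200],-88)
E
```

```text
[[-0.     0.353 -0.936]
 [ 0.001 -0.936 -0.353]
 [-1.    -0.001 -0.   ]]
t 0.15 pos [ 202.9 -537.6  213.3] yaw -69.3 q [-70.5  18.3  89.7   0.   72.   -1.1] OFF [  13.6 -171.9 -336.5] | 378.1 ROT [-1.613e+02 -1.000e-01  0.000e+00]
t 0.15 pos [ 202.9 -537.6  213.3] yaw -69.3 q [-70.5  18.3  89.7   0.   72.   -1.1] OFF [  13.6 -171.9 -336.5] | 378.1 ROT [18.7  0.   0.1]
```

```bash
python3 -m handwheel '{"gripper":[0.4,0.4,0.4,0.4,0.4],"offset":[[0,-17,-34],[2,-34,-67],[4,-51,-101],[5,-69,-135],[7,-86,-168]],"rot":[[3,0,0],[6,0,0],[9,0,0],[12,0,0],[15,0,0]]}' 30
python3 - <<'E'
from h import *
plan([457,-258,190],-88)
E
```

```text
time_s: 0.57
ee_pos: [330.6, -396.6, 206.8]
ee_rot: [-90.9, 90.0, 94.6]
force: [-0.2, -0.9, -0.2]
gripper_width: 60.6
t 0.57 pos [ 330.6 -396.6  206.8] yaw -84.5 q [-51.5  13.3  97.8   0.   68.9  33. ] OFF [  16.8 -125.9 -139.1] | 188.4 ROT [3.5 0.  0. ]
```

```bash
python3 -m handwheel '{"gripper":[0.4,0.4,0.4,0.4,0.4],"offset":[[4,-32,-35],[8,-63,-70],[12,-95,-104],[16,-126,-139],[16,-126,-139]],"rot":[[2,0,0],[3.5,0,0],[3.5,0,0],[3.5,0,0],[3.5,0,0]]}'
python3 - <<'E'
from h import *
plan([457,-258,190],-88)
st,im=snap("wrist","w1.png")
plan([457,-258,190],-88)
E
```

```text
time_s: 0.98
ee_pos: [457.7, -255.7, 190.4]
ee_rot: [-104.0, 89.9, 78.3]
force: [-0.7, -1.1, 0.2]
gripper_width: 55.0
t 0.98 pos [ 457.7 -255.7  190.4] yaw -87.7 q [-30.5  14.7  98.3   0.1  67.   57.1] OFF [0.4 2.3 0.8] | 2.5 ROT [ 0.3 -0.   0.1]
t 1.03 pos [ 459.2 -254.2  190.1] yaw -87.6 q [-30.4  14.8  98.3   0.2  66.9  57.2] OFF [0.1 3.7 2.3] | 4.4 ROT [ 0.4 -0.1  0.2]
```

View pics/w1.png

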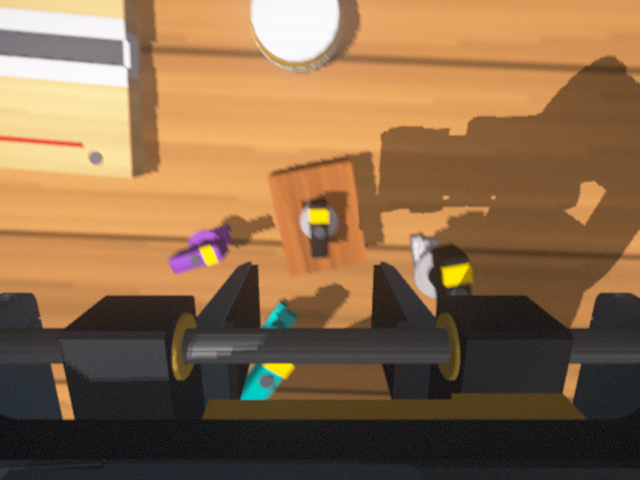

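Run:
```python
from h import *
st,im=snap("wrist","w2.png"); crop(im,255,140,130,145,5,"w2c.png"); plan([457,-258,190],-88,st)
```

```text
t 1.03 pos [ 459.2 -254.2  190.1] yaw -87.6 q [-30.4  14.8  98.3   0.2  66.9  57.2] OFF [0.1 3.7 2.3] | 4.4 ROT [ 0.4 -0.1  0.2]
```

View pics/w2c.png

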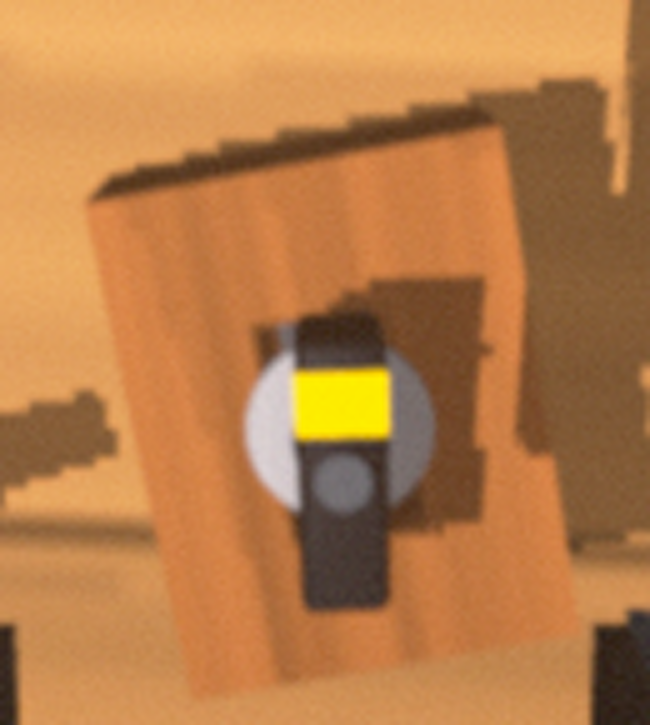

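Run:
```python
from h import *
st=state(); W=cam("wrist",st); f=lambda c:(255+c[0]/5,140+c[1]/5)
cap=onz(W,f((343,484)),79); ye=onz(W,f((342,404)),79); print(cap,ye)
for a,b in [((343,484),(342,404)),((305,605),(300,450)),((388,605),(388,445)),((305,605),(294,370))]:
    d=onz(W,f(b),79)-onz(W,f(a),79); print("knob yaw",np.degrees(np.arctan2(d[1],d[0])))
H=[onz(W,f(c),44) for c in [(193,697),(90,200),(497,125),(578,632)]]
for h in H: print(h)
for a,b in((0,1),(3,2)):
    d=H[b]-H[a]; print("holder yaw",np.degrees(np.arctan2(d[1],d[0])),np.linalg.norm(d))
print(np.mean(H,0))
T=cam("top");S=cam("scene")
print(tri(W,f((343,484)),T,(481.6,258.4)),tri(W,f((343,484)),S,(231.6,359.6)))
plan([cap[0],cap[1],100],yaw=-87)
```

```text
[ 454.86455919 -262.85872913   79.        ] [ 467.52170519 -262.08615447   79.        ]
knob yaw 3.4929214504625987
knob yaw 4.23112614172866
knob yaw 3.180083637120524
knob yaw 5.01694345277268
[ 404.12407403 -239.15309079   44.        ]
[ 492.12794768 -219.64675536   44.        ]
[ 507.30341396 -286.34392925   44.        ]
[ 419.45046625 -307.01742464   44.        ]
holder yaw 12.497732667427039 90.13977423128306
holder yaw 13.241887819747536 90.25261121906809
[ 455.75147548 -263.04030001   44.        ]
(array([ 455.61869122, -261.35152317,   77.6393046 ]), np.float64(3.7864227309551612)) (array([ 460.42153094, -261.52286322,   89.3741372 ]), np.float64(5.368638024212724))
t 1.08 pos [ 457.4 -256.3  190.3] yaw -87.5 q [-30.6  14.8  98.3   0.1  67.   57. ] OFF [90.3  6.5  2.8] | 90.5 ROT [-0.5  0.   0.1]
```

```bash
python3 -m handwheel '{"gripper":[0.4,0.4,0.4,0.4,0.4],"offset":[[25,3,2],[50,4,2],[70,4,2],[70,4,2],[70,4,2]],"rot":[[-1,0,0],[-1.5,0,0],[-1.5,0,0],[-1.5,0,0],[-1.5,0,0]]}'
python3 - <<'E'
from h import *
st,im=snap("wrist","w3.png"); plan([457,-260,120],-86,st); plan([457,-260,120],-86)
W=cam("wrist",st)
crop(im,215,120,200,150,4,"w3c.png"); print(proj(W,st['ee_pos']),proj(W,[457,-260,79]))
E
```

```text
time_s: 1.5
ee_pos: [452.8, -263.6, 120.4]
ee_rot: [-25.9, 89.9, 157.8]
force: [0.3, 0.3, 0.6]
gripper_width: 54.9
t 1.5 pos [ 452.8 -263.6  120.4] yaw -86.4 q [-31.4  18.4 104.2  -0.   57.6  54.9] OFF [ 0.4 -3.3 -4.4] | 5.5 ROT [-0.4  0.1  0.1]
t 1.55 pos [ 453.8 -264.   121.6] yaw -86.4 q [-31.4  18.3 104.1  -0.   57.5  55. ] OFF [ 1.6 -3.8 -3.4] | 5.4 ROT [-0.4 -0.  -0. ]
[315.14438993 293.79731346] [309.58177532 257.42689781]
```

View pics/w3c.png

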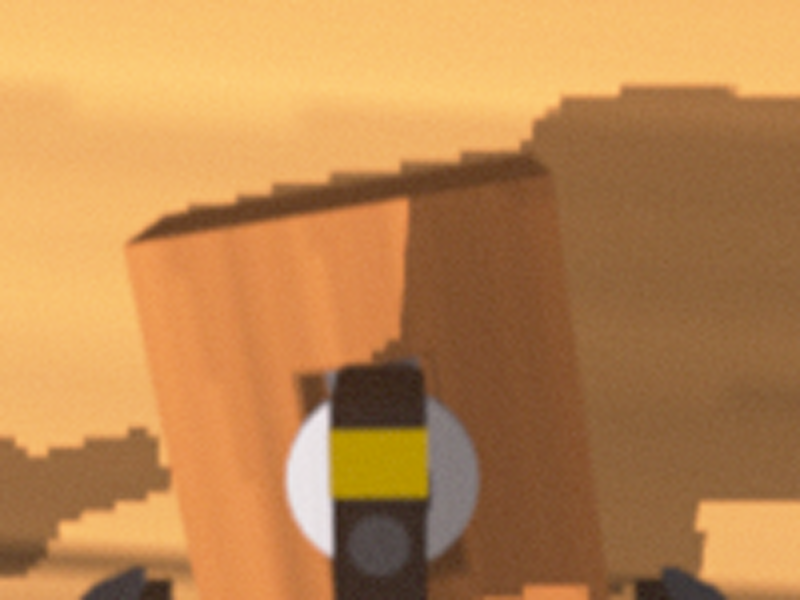

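Run:
```python
from h import *
for i in range(3):
    st,im=snap("wrist",f"w4_{i}.png"); W=cam("wrist",st)
    g=cv2.cvtColor(im,cv2.COLOR_BGR2HSV); m=((g[...,0]>20)&(g[...,0]<36)&(g[...,1]>180)&(g[...,2]>120)).astype(np.uint8); m[:200]=0;m[300:]=0;m[:,:270]=0;m[:,370:]=0
    M=cv2.moments(m,True); u=(M['m10']/M['m00'],M['m01']/M['m00']); 
    print(st['time_s'],st['ee_pos'].round(1),M['m00'],np.round(u,1), (onz(W,u,79)-st['ee_pos']).round(2),(onz(W,(310,256.2),79)-st['ee_pos']).round(2))
```

```text
1.55 [ 453.8 -264.   121.6] 396.0 [308.2 237. ] [ 16.4    5.06 -42.61] [  4.68   3.32 -42.61]
1.6 [ 454.4 -264.2  122.3] 393.0 [307.9 237.9] [ 15.78   5.17 -43.25] [  4.53   3.28 -43.25]
1.65 [ 454.6 -264.2  122.5] 389.0 [307.9 238. ] [ 15.61   5.17 -43.53] [  4.46   3.26 -43.53]
```

```bash
python3 -m handwheel '{"gripper":[0.4,0.4,0.4,0.4,0.4],"offset":[[16,-3.3,-4.1],[32,-3.3,-4.1],[50,-3.3,-4.1],[65,-3.3,-4.1],[65,-3.3,-4.1]],"rot":[[0,0,0],[0,0,0],[0,0,0],[0,0,0],[0,0,0]]}'
python3 -m handwheel '{"gripper":[0.4,0.4],"offset":[[0,0,0],[0,0,0]],"rot":[[0,0,0],[0,0,0]]}'
python3 - <<'E'
from h import *
st,im=snap("wrist","w5.png"); plan([457,-260,57],-86.4,st)
E
```

```text
time_s: 2.12
ee_pos: [456.5, -259.0, 54.5]
ee_rot: [-32.5, 89.8, 151.2]
force: [-0.6, -0.1, 0.8]
gripper_width: 54.5
time_s: 2.28
ee_pos: [458.7, -260.3, 57.3]
ee_rot: [144.2, 89.8, -32.2]
force: [0.5, 0.3, 0.2]
gripper_width: 54.4
t 2.28 pos [ 458.7 -260.3   57.3] yaw -86.3 q [-30.8  22.7 108.4  -0.   48.7  55.5] OFF [ 0.3 -0.4  1.6] | 1.7 ROT [ 0.1 -0.1 -0.1]
```

View pics/w5.png

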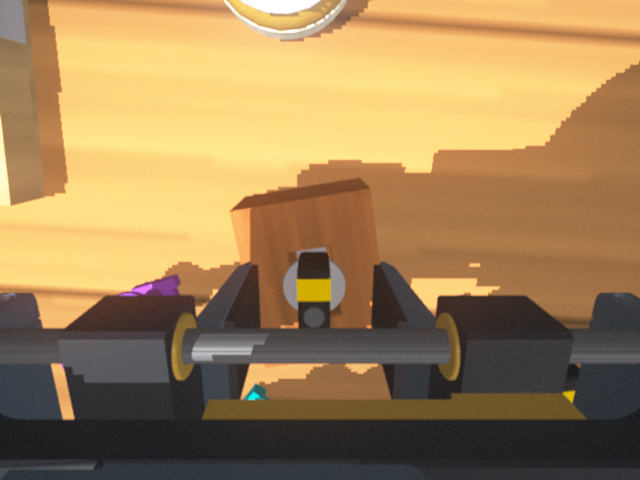

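```bash
python3 - <<'E'
from h import *
st=state();W=cam("wrist",st);print(proj(W,st['ee_pos']+[0,0,21.7]), onz(W,(314,318),79)-st['ee_pos'],st['ee_pos'])
E
python3 -m handwheel '{"gripper":[0.85,0.85,0.85,0.85,0.85],"offset":[[0,0,0],[0,0,0],[0,0,0],[0,0,0],[0,0,0]],"rot":[[0,0,0],[0,0,0],[0,0,0],[0,0,0],[0,0,0]]}' 40
```

```text
[315.23943606 314.57412887] [-1.74383598  0.42875934 21.57106684] [ 458.72646772 -260.28521021   57.42893316]
time_s: 2.75
ee_pos: [457.8, -259.6, 56.1]
ee_rot: [137.0, 90.0, -39.4]
force: [-0.1, 1.3, 0.0]
gripper_width: 24.2
```

```bash
python3 -m handwheel '{"gripper":[0.7,0.92,0.95,0.95,0.95],"offset":[[0,0,1.5],[0,0,1.5],[0,0,1.5],[0,0,1.5],[0,0,1.5]],"rot":[[0,0,0],[0,0,0],[0,0,0],[0,0,0],[0,0,0]]}' 40
python3 -m handwheel '{"gripper":[0.95,0.95,0.95],"offset":[[0,0,0],[0,0,0],[0,0,0]],"rot":[[0,0,0],[0,0,0],[0,0,0]]}' 40
python3 - <<'E'
from h import *
st,im=snap("wrist","w6.png"); plan([457,-260,57],-86.4,st)
E
```

```text
time_s: 3.17
ee_pos: [456.2, -259.7, 55.9]
ee_rot: [-0.5, 90.0, -176.8]
force: [-0.6, -0.1, -0.2]
gripper_width: 13.6
time_s: 3.42
ee_pos: [456.1, -259.7, 56.0]
ee_rot: [9.6, 90.0, -166.7]
force: [-0.7, 0.1, 0.5]
gripper_width: 13.5
t 3.42 pos [ 456.1 -259.7   56. ] yaw -86.3 q [-30.9  22.7 108.7  -0.   48.6  55.4] OFF [-1.   0.3 -0.9] | 1.4 ROT [ 0.1  0.  -0. ]
```

View pics/w6.png

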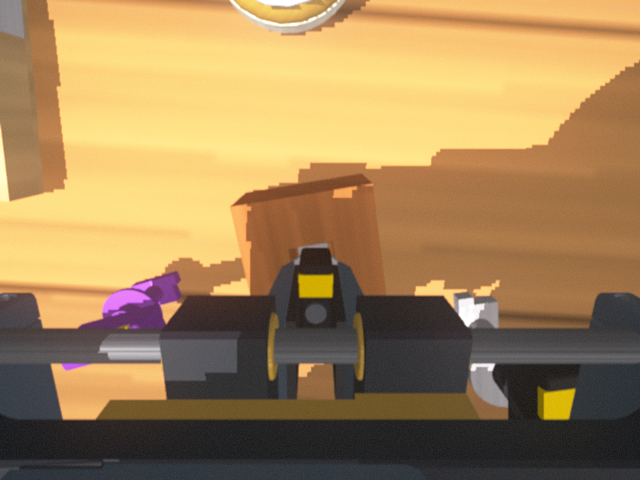

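```bash
python3 -m handwheel '{"gripper":[0.95,0.95,0.95,0.95,0.95],"offset":[[-10,0,0],[-25,0,0],[-45,0,0],[-65,0,0],[-85,0,0]],"rot":[[0,0,0],[0,0,0],[0,0,0],[0,0,0],[0,0,0]]}' 40
python3 -m handwheel '{"gripper":[0.95,0.95,0.95],"offset":[[0,0,0],[0,0,0],[0,0,0]],"rot":[[0,0,0],[0,0,0],[0,0,0]]}' 40
python3 - <<'E'
from h import *
st,im=snap("wrist","w7.png"); plan([457,-260,57],-86.4,st); crop(im,235,140,160,120,5,"w7c.png")
W=cam("wrist",st); print(proj(W,st['ee_pos']-[0,0,40]))
st,im=snap("scene","s7.png"); crop(im,180,270,130,110,6,"s7c.png")
E
```

```text
time_s: 3.88
ee_pos: [456.1, -259.6, 142.2]
ee_rot: [-43.7, 90.0, 140.0]
force: [0.0, -0.5, -2.2]
gripper_width: 13.9
time_s: 4.13
ee_pos: [455.5, -259.3, 140.1]
ee_rot: [-33.5, 89.9, 150.2]
force: [-0.9, 0.9, -1.3]
gripper_width: 13.8
t 4.13 pos [ 455.5 -259.3  140.1] yaw -86.3 q [-30.9  17.3 102.6  -0.   60.2  55.4] OFF [83.1  0.9 -1.5] | 83.2 ROT [0.1 0.1 0.1]
[315.20179835 265.35875631]
```

View pics/w7c.png

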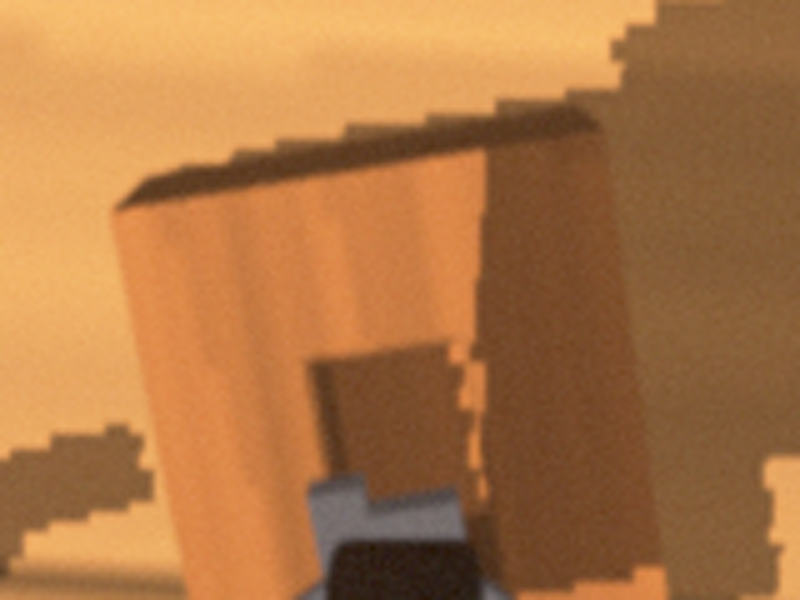

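View pics/s7c.png

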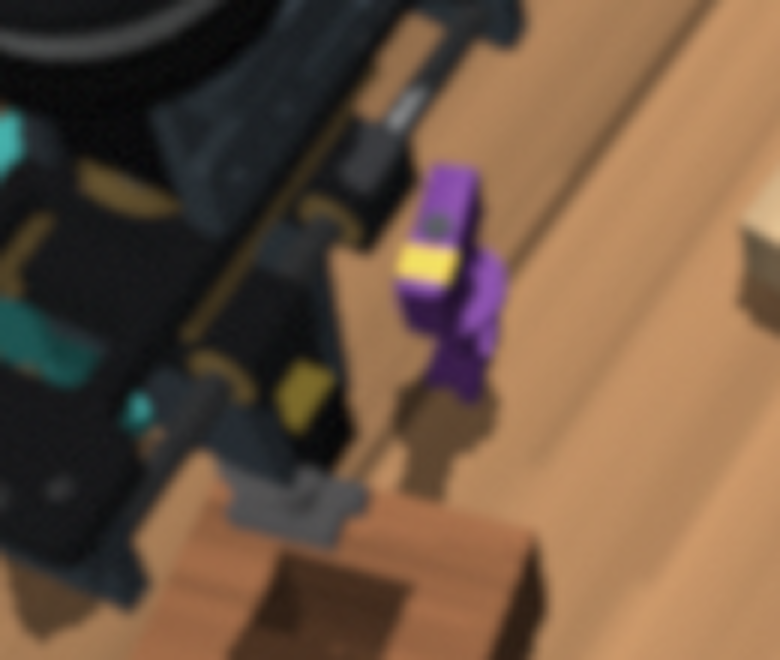

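Run:
```python
from h import *
im=cv2.imread("pics/w7.png"); crop(im,285,225,60,45,13,"w7d.png")
```

```text
(no output)
```

View pics/w7d.png

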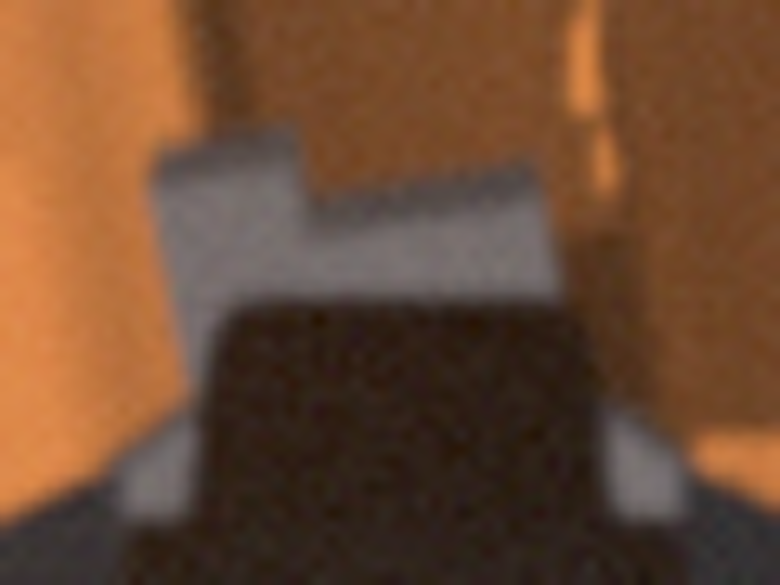

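Run:
```python
from h import *
st=state();W=cam("wrist",st);z=st['ee_pos'][2]-40;print(st['ee_pos'],yawof(st))
f=lambda c:(285+(c[0]+.5)/13-.5,225+(c[1]+.5)/13-.5)
for n,a,b in [("L",(190,385),(153,185)),("R",(562,300),(548,197)),("E1",(155,185),(297,160)),("E2",(312,238),(548,197)),("Pk",(155,185),(548,197))]:
    A,B=onz(W,f(a),z),onz(W,f(b),z);d=B-A;print(n,np.degrees(np.arctan2(d[1],d[0])).round(1),np.linalg.norm(d).round(1),(A-st['ee_pos']).round(1),(B-st['ee_pos']).round(1))
```

```text
[ 455.32265986 -259.14663119  139.58408753] -86.32601944438946
L 13.0 9.5 [  6.3   9.8 -40. ] [ 15.6  12.  -40. ]
R 11.6 4.9 [ 11.4  -6.6 -40. ] [ 16.1  -5.6 -40. ]
E1 -75.9 6.4 [ 15.6  11.9 -40. ] [ 17.1   5.6 -40. ]
E2 -76.0 10.7 [ 13.6   4.8 -40. ] [ 16.1  -5.6 -40. ]
Pk -88.1 17.5 [ 15.6  11.9 -40. ] [ 16.1  -5.6 -40. ]
```

Run:
```python
from h import *
plan([588.5,20,125],-12.4)
```

```text
t 4.23 pos [ 455.3 -259.1  139.6] yaw -86.3 q [-30.9  17.3 102.7  -0.   60.2  55.4] OFF [  14.7 -270.  -150.8] | 309.6 ROT [-73.9   0.1   0.2]
```

```bash
python3 -m handwheel '{"gripper":[0.95,0.95,0.95,0.95,0.95],"offset":[[1,-24,-13],[2,-48,-27],[4,-73,-40],[5,-97,-54],[6,-121,-67]],"rot":[[-6.8,0,0],[-13.6,0,0],[-20.4,0,0],[-27.2,0,0],[-34,0,0]]}' 40
python3 - <<'E'
from h import *
plan([588.5,20,125],-12.4)
E
```

```text
time_s: 4.65
ee_pos: [515.1, -133.3, 133.6]
ee_rot: [-53.6, 89.9, 164.3]
force: [0.7, -0.4, -0.9]
gripper_width: 13.8
t 4.65 pos [ 515.1 -133.3  133.6] yaw -52.0 q [-15.7  18.3 102.1  -0.   59.7  36.3] OFF [   8.5  -75.6 -152.2] | 170.2 ROT [-39.6   0.    0.1]
```

```bash
python3 -m handwheel '{"gripper":[0.95,0.95,0.95,0.95,0.95],"offset":[[2,-15,-30],[4,-30,-61],[5,-45,-91],[7,-60,-122],[8,-75,-151]],"rot":[[-6.8,0,0],[-13.6,0,0],[-20.4,0,0],[-27.2,0,0],[-34,0,0]]}' 40
python3 - <<'E'
from h import *
plan([588.5,20,125],-12.4)
E
```

```text
time_s: 5.07
ee_pos: [588.9, 18.7, 125.3]
ee_rot: [-70.3, 89.9, -178.3]
force: [0.0, -0.6, -1.0]
gripper_width: 14.0
t 5.07 pos [588.9  18.7 125.3] yaw -18.0 q [ 0.7 23.5 95.1 -0.  61.5 18.7] OFF [ 0.3 -0.8 -1.1] | 1.4 ROT [-5.6  0.   0.1]
```

```bash
python3 -m handwheel '{"gripper":[0.95,0.95,0.95,0.95],"offset":[[0,0,0],[0,0,0],[0,0,0],[0,0,0]],"rot":[[-5.7,0,0],[-5.7,0,0],[-5.7,0,0],[-5.7,0,0]]}' 40
python3 - <<'E'
from h import *
st,im=snap("wrist","w8.png"); plan([588.5,20,125],-12.4,st);plan([588.5,20,125],-12.4)
st,im=snap("top","t8.png")
E
```

```text
time_s: 5.4
ee_pos: [588.3, 16.3, 126.2]
ee_rot: [-64.8, 89.9, -167.6]
force: [-0.2, -0.9, -1.1]
gripper_width: 13.3
t 5.4 pos [588.3  16.3 126.2] yaw -12.8 q [ 0.5 23.4 95.2 -0.  61.5 13.3] OFF [ 1.2 -0.6 -3.7] | 3.9 ROT [-0.4  0.   0.1]
t 5.45 pos [588.4  16.1 126.5] yaw -12.8 q [ 0.5 23.4 95.2 -0.  61.5 13.3] OFF [ 1.5 -0.8 -3.9] | 4.2 ROT [-0.4  0.   0.1]
```

View pics/w8.png

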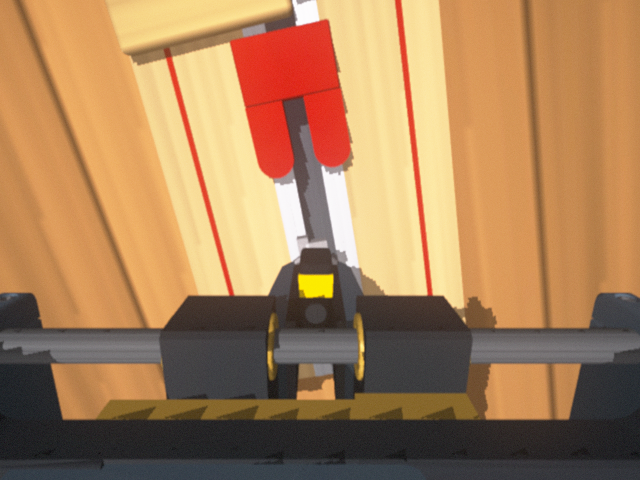

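View pics/t8.png

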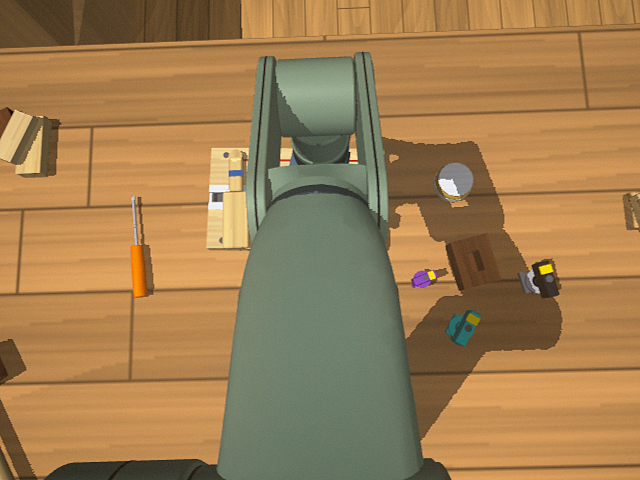

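Run:
```python
from h import *
im=cv2.imread("pics/w8.png"); crop(im,230,80,130,100,6,"w8a.png"); crop(im,260,170,110,85,7,"w8b.png")
```

```text
(no output)
```

View pics/w8a.png

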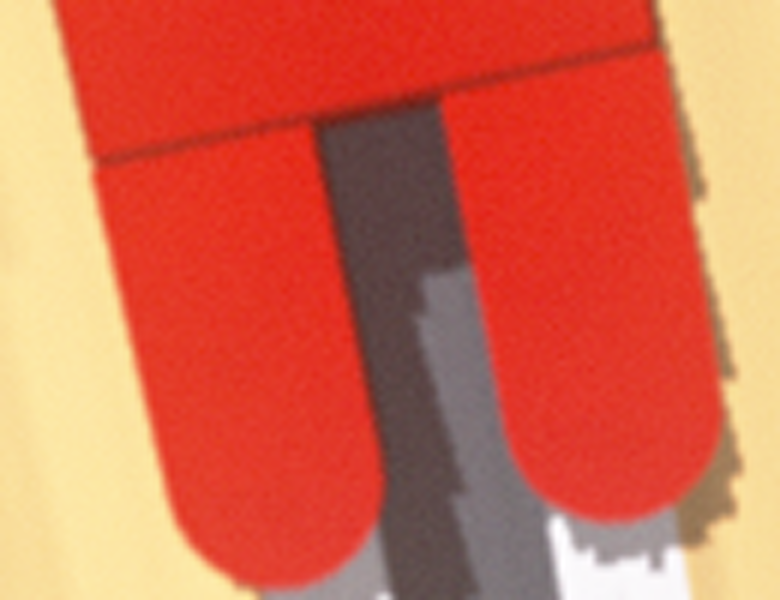

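View pics/w8b.png

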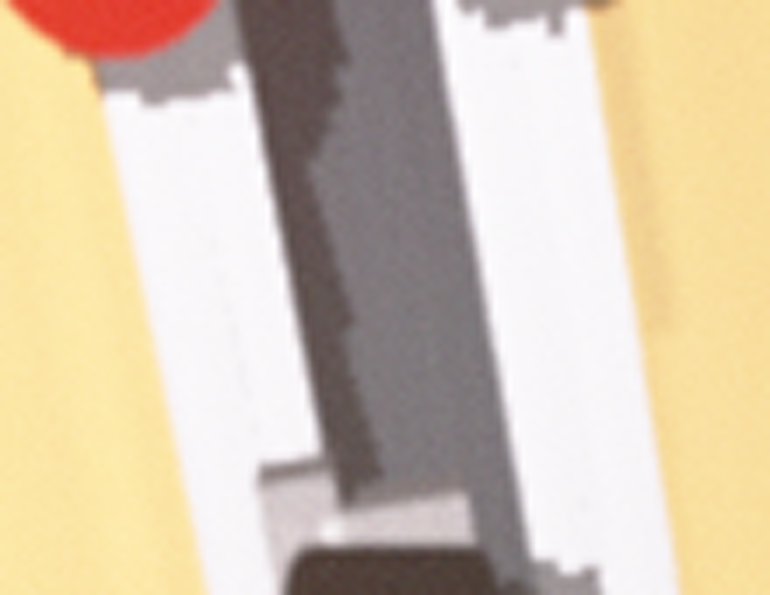

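```bash
cat > m8.py <<'E'
from h import *
st={'ee_pos':np.array([588.35,16.2,126.3]),'ee_rot':state()['ee_rot']};W=cam("wrist",st);o=st['ee_pos']
def F(x,y,s): return lambda c:(x+(c[0]+.5)/s-.5,y+(c[1]+.5)/s-.5)
a=F(230,80,6);b=F(260,170,7)
def L(n,f,p,q,z):
    A,B=onz(W,f(p),z),onz(W,f(q),z);d=B-A;print(n,"ang",np.degrees(np.arctan2(d[1],d[0])).round(1),"len",np.linalg.norm(d).round(1),A.round(1),B.round(1)); return A,B
if __name__=="__main__":
    L("slotL",b,(330,455),(255,110),27);L("slotR",b,(525,555),(437,20),27)
    L("whL",b,(205,590),(103,95),27);L("whR",b,(678,590),(590,10),27)
    L("headE1",b,(258,482),(327,464),86.3);L("headE2",b,(345,505),(468,493),86.3);L("headL",b,(275,560),(258,482),86.3);L("headcorners",b,(258,482),(468,493),86.3)
    L("gapL",a,(383,475),(317,122),41);L("gapR",a,(510,445),(440,97),41);L("inner",a,(317,122),(440,97),41)
    L("stopL",a,(165,470),(95,175),41);L("stopR",a,(722,400),(660,60),41)
E
python3 m8.py
```

```text
slotL ang 88.7 len 37.1 [582.1  20.3  27. ] [582.9  57.4  27. ]
slotR ang 86.9 len 57.3 [599.8   5.   27. ] [602.9  62.1  27. ]
whL ang 87.2 len 53.7 [565.7   8.6  27. ] [568.3  62.3  27. ]
whR ang 87.1 len 62.3 [615.   -2.5  27. ] [618.1  59.7  27. ]
headE1 ang 2.4 len 5.9 [580.9  35.1  86.3] [586.8  35.4  86.3]
headE2 ang -6.9 len 10.2 [587.5  31.6  86.3] [597.6  30.4  86.3]
headL ang 88.3 len 6.9 [580.7  28.2  86.3] [580.9  35.1  86.3]
headcorners ang -15.9 len 17.4 [580.9  35.1  86.3] [597.6  30.4  86.3]
gapL ang 87.1 len 37.2 [586.6  76.6  41. ] [588.4 113.8  41. ]
gapR ang 88.8 len 36.7 [600.9  76.7  41. ] [601.7 113.3  41. ]
inner ang -2.0 len 13.3 [588.4 113.8  41. ] [601.7 113.3  41. ]
stopL ang 88.5 len 31.4 [563.3  82.5  41. ] [564.1 113.9  41. ]
stopR ang 89.2 len 35.5 [624.6  76.3  41. ] [625.1 111.8  41. ]
```

```bash
python3 -m handwheel '{"gripper":[0.95,0.95,0.95,0.95,0.95],"offset":[[15,1.5,-0.3],[30,1.5,-0.3],[44,1.5,-0.3],[44,1.5,-0.3],[44,1.5,-0.3]],"rot":[[0,0,0],[0,0,0],[0,0,0],[0,0,0],[0,0,0]]}' 40
python3 -m handwheel '{"gripper":[0.95,0.95,0.95],"offset":[[0,0,0],[0,0,0],[0,0,0]],"rot":[[0,0,0],[0,0,0],[0,0,0]]}' 40
python3 - <<'E'
from h import *
st,im=snap("wrist","w9.png"); plan([588.5,20,82],-12.4,st);
crop(im,260,170,110,85,7,"w9b.png")
st,im=snap("scene","s9.png");crop(im,300,190,150,120,5,"s9c.png")
E
```

```text
time_s: 5.92
ee_pos: [589.9, 16.2, 82.6]
ee_rot: [-72.7, 89.9, -175.4]
force: [0.0, -0.2, -2.1]
gripper_width: 14.0
time_s: 6.17
ee_pos: [591.2, 16.8, 84.0]
ee_rot: [100.5, 89.9, -2.1]
force: [-0.7, -0.7, -1.6]
gripper_width: 13.6
t 6.17 pos [591.2  16.8  84. ] yaw -12.7 q [ 0.5 25.9 98.  -0.  56.1 13.2] OFF [ 2.  -3.3 -2.5] | 4.6 ROT [-0.3 -0.  -0.1]
```

View pics/w9b.png

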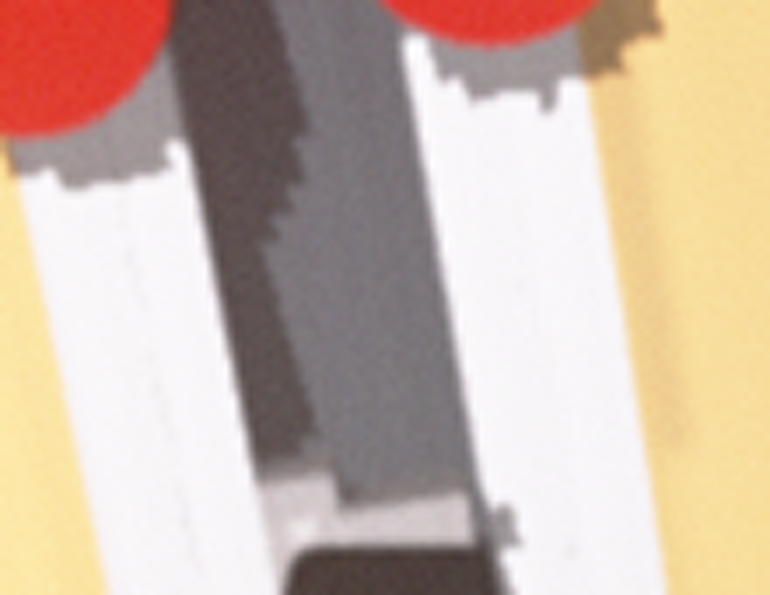

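View pics/s9c.png

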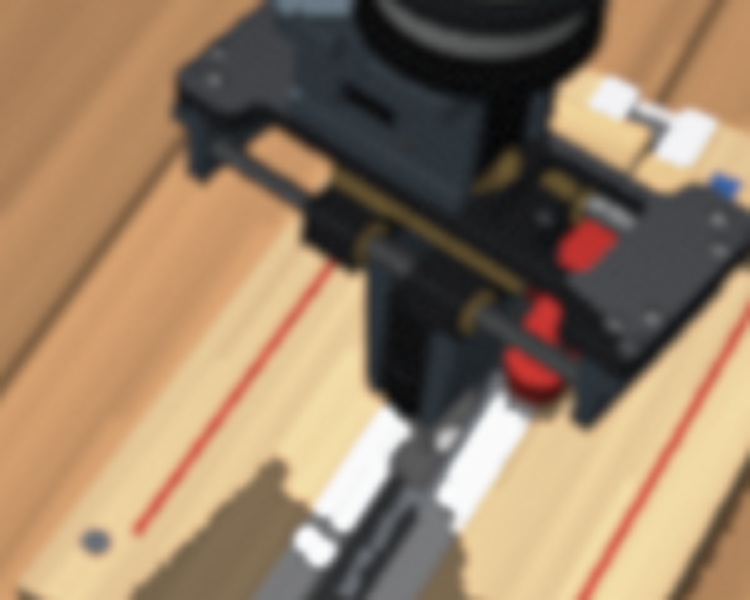

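Run:
```python
import m8; from m8 import *
st={'ee_pos':np.array([591.2,16.8,84.]),'ee_rot':state()['ee_rot']};m8.W=cam("wrist",st)
L("slotL",b,(256,475),(185,150),27);L("slotR",b,(478,470),(408,60),27)
L("whL",b,(112,595),(20,180),27);L("whR",b,(667,595),(590,110),27)
z=44
L("headE1",b,(260,488),(335,472),z);L("headE2",b,(340,510),(470,494),z);L("headL",b,(275,570),(260,488),z);L("corn",b,(260,488),(470,494),z)
```

```text
slotL ang 88.5 len 29.6 [581.9  31.8  27. ] [582.6  61.4  27. ]
slotR ang 87.2 len 36.9 [601.2  27.9  27. ] [603.   64.7  27. ]
whL ang 87.7 len 38.4 [566.6  23.7  27. ] [568.1  62.   27. ]
whR ang 87.5 len 44.5 [615.4  12.7  27. ] [617.3  57.2  27. ]
headE1 ang -0.1 len 6.3 [583.9  35.2  44. ] [590.2  35.2  44. ]
headE2 ang -5.3 len 10.8 [589.9  31.9  44. ] [600.7  30.9  44. ]
headL ang 86.6 len 7.2 [583.4  28.   44. ] [583.9  35.2  44. ]
corn ang -14.3 len 17.3 [583.9  35.2  44. ] [600.7  30.9  44. ]
```

```bash
python3 -m handwheel '{"gripper":[0.95,0.95,0.95,0.95,0.95],"offset":[[3,-0.5,0],[6,-0.5,0],[9,-0.5,0],[11,-0.5,0],[13,-0.5,0]],"rot":[[0,0,0],[0,0,0],[0,0,0],[0,0,0],[0,0,0]]}' 40
python3 - <<'E'
from h import *
print(state()['force'],state()['torque'])
st,im=snap("wrist","w10.png"); plan([591,17,71],-12.4,st);print(state()['force'],state()['torque'])
crop(im,260,170,110,85,7,"w10b.png")
E
```

```text
time_s: 6.68
ee_pos: [589.9, 17.1, 69.5]
ee_rot: [-66.8, 90.0, -169.4]
force: [0.3, -0.3, -1.1]
gripper_width: 13.5
[ 0.33544313 -0.30157033 -1.13031865] [-0.02532631 -0.06023636 -0.03026098]
t 6.68 pos [589.9  17.1  69.5] yaw -12.6 q [ 0.5 26.7 99.  -0.  54.3 13.2] OFF [-1.5  1.1 -0.2] | 1.9 ROT [-0.2  0.   0. ]
[-0.41362986 -0.28317304 -1.88383674] [-0.01425891 -0.09007739 -0.03467463]
```

View pics/w10b.png

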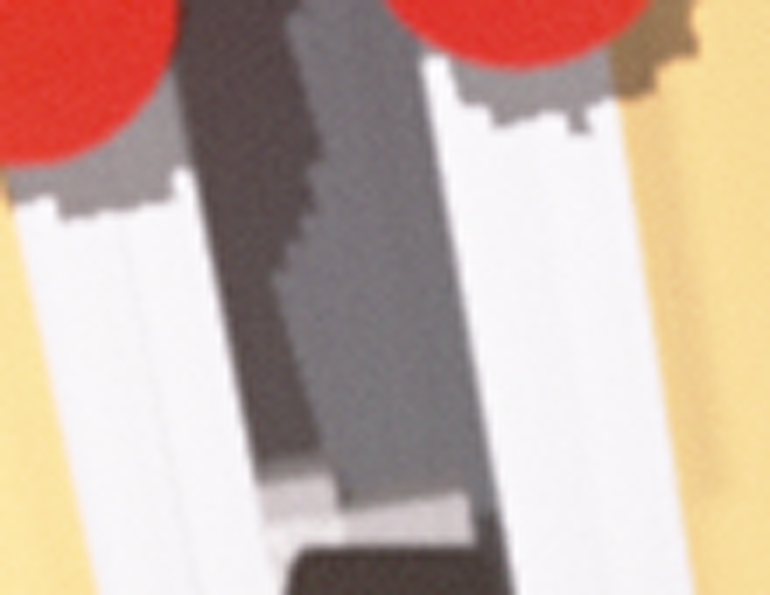

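```bash
python3 -m handwheel '{"gripper":[0.95,0.95,0.95,0.95,0.95],"offset":[[0,0.6,0],[3,0.8,-0.2],[6,0.8,-0.2],[9,0.8,-0.2],[9,0.8,-0.2]],"rot":[[0,0,0],[0,0,0],[0,0,0],[0,0,0],[0,0,0]]}' 40
python3 - <<'E'
from h import *
print(state()['force'],state()['torque']);plan([591,17,56],-12.4)
E
```

```text
time_s: 7.15
ee_pos: [590.3, 17.0, 60.1]
ee_rot: [-72.4, 89.9, -175.0]
force: [-0.1, -0.5, -1.9]
gripper_width: 13.8
[-0.05906427 -0.45993328 -1.86145923] [-0.0319525  -0.11675457 -0.05556337]
t 7.15 pos [590.3  17.   60.1] yaw -12.6 q [ 0.5 27.4 99.4 -0.  53.3 13.2] OFF [ 4.1  0.7 -0.1] | 4.2 ROT [-0.2  0.   0.1]
```

```bash
python3 -m handwheel '{"gripper":[0.95,0.95,0.95,0.95,0.95],"offset":[[2,0,0],[4,0,0],[5,0,0],[5,0,0],[5,0,0]],"rot":[[0,0,0],[0,0,0],[0,0,0],[0,0,0],[0,0,0]]}' 40
python3 - <<'E'
from h import *
st,im=snap("wrist","w11.png"); print(st['force'],st['torque']);plan([594.7,108,55],-12.4,st)
crop(im,230,20,150,240,3,"w11b.png")
st,im=snap("scene","s11.png");crop(im,300,190,150,120,5,"s11c.png");plan([594.7,108,55],-12.4)
E
```

```text
time_s: 7.57
ee_pos: [590.9, 17.0, 55.9]
ee_rot: [-16.7, 90.0, -119.3]
force: [0.3, 0.6, -1.6]
gripper_width: 13.9
[ 0.3458928   0.62362175 -1.59249915] [-0.00677305 -0.06038673  0.03074788]
t 7.57 pos [590.9  17.   55.9] yaw -12.6 q [ 0.5 27.7 99.7 -0.  52.7 13.2] OFF [  0.9 -16.2 -89.6] | 91.1 ROT [-0.2  0.   0. ]
t 7.67 pos [591.   17.1  56. ] yaw -12.6 q [ 0.5 27.6 99.7 -0.  52.7 13.2] OFF [  1.  -16.2 -89.5] | 91.0 ROT [-0.2 -0.  -0. ]
```

View pics/w11b.png

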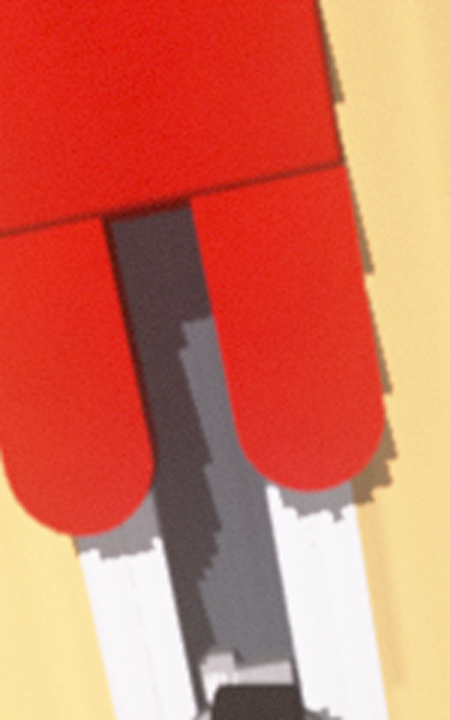

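View pics/s11c.png

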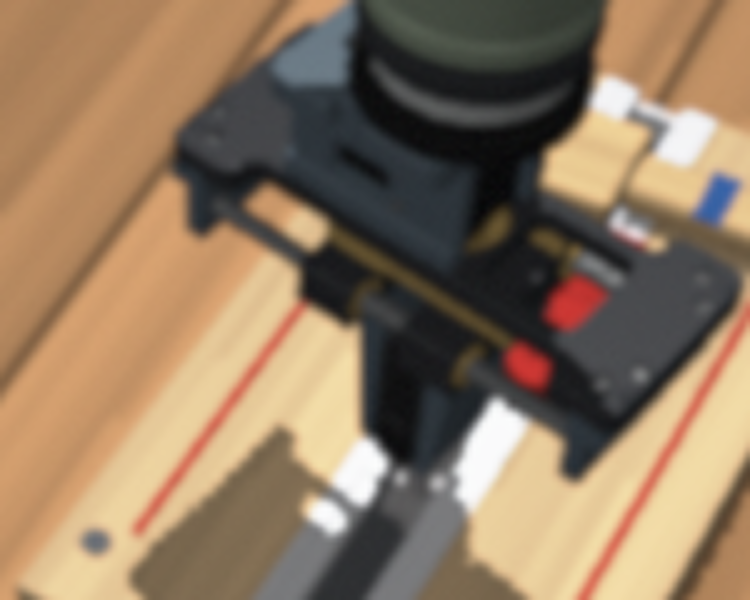

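Run:
```python
import m8; from m8 import *
st={'ee_pos':np.array([590.9,17.0,55.9]),'ee_rot':state()['ee_rot']};m8.W=cam("wrist",st)
a=F(230,20,3)
L("inner",a,(105,217),(190,203),41)
L("gapL",a,(150,440),(108,235),41);L("gapR",a,(236,430),(195,220),41)
L("whL",a,(118,715),(80,556),27);L("whR",a,(385,700),(355,515),27)
L("headE1",a,(203,665),(232,655),15.9);L("headE2",a,(240,672),(291,663),15.9);L("headR",a,(293,682),(291,663),15.9)
```

```text
inner ang -3.9 len 13.2 [588.3 113.8  41. ] [601.5 112.9  41. ]
gapL ang 87.7 len 31.5 [586.9  79.7  41. ] [588.1 111.2  41. ]
gapR ang 88.3 len 32.2 [600.7  78.2  41. ] [601.7 110.4  41. ]
whL ang 88.3 len 30.4 [567.3  31.2  27. ] [568.2  61.6  27. ]
whR ang 87.9 len 34.9 [616.   23.3  27. ] [617.3  58.2  27. ]
headE1 ang 7.1 len 6.0 [583.6  34.1  15.9] [589.5  34.8  15.9]
headE2 ang -2.2 len 10.0 [590.2  31.2  15.9] [600.2  30.8  15.9]
headR ang 83.6 len 3.9 [599.8  26.9  15.9] [600.2  30.8  15.9]
```

```bash
python3 -m handwheel '{"gripper":[0.95,0.95,0.95,0.95,0.95],"offset":[[0,-1.8,-10],[0,-3.6,-20],[0,-5.4,-30],[0,-7.2,-40],[0,-7.9,-44]],"rot":[[0,0,0],[0,0,0],[0,0,0],[0,0,0],[0,0,0]]}' 40
python3 - <<'E'
from h import *
st,im=snap("wrist","w12.png"); print(st['force'],st['torque']);plan([594.7,106.5,56],-12.6,st)
crop(im,200,20,200,240,2.5,"w12b.png")
E
```

```text
time_s: 8.08
ee_pos: [592.8, 63.8, 56.0]
ee_rot: [166.4, 90.0, 63.8]
force: [0.2, 0.0, -1.1]
gripper_width: 13.8
[ 0.21531574  0.03889532 -1.11793358] [-0.08307092 -0.13862698 -0.00319996]
t 8.08 pos [592.8  63.8  56. ] yaw -12.5 q [ 5.  28.  99.   0.  53.  17.5] OFF [ -0.   -7.4 -42. ] | 42.7 ROT [ 0.1 -0.  -0. ]
```

View pics/w12b.png

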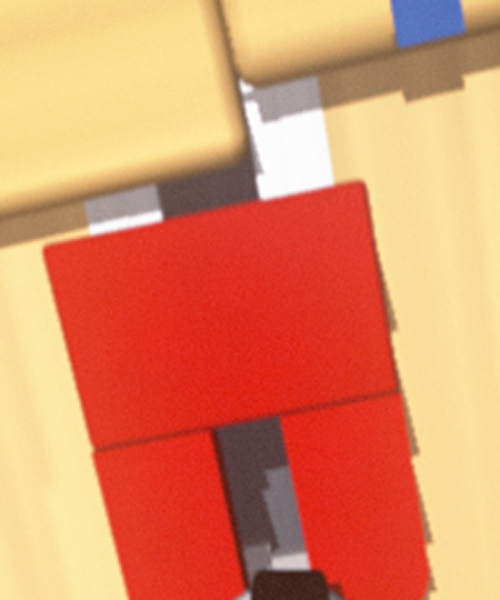

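Run:
```python
import m8; from m8 import *
st={'ee_pos':np.array([592.8,63.8,56.]),'ee_rot':state()['ee_rot']};m8.W=cam("wrist",st)
a=F(200,20,2.5)
L("inner",a,(216,431),(282,418),41)
L("gapL",a,(242,580),(217,445),41);L("gapR",a,(312,570),(286,440),41)
L("stopfar",a,(45,248),(362,183),41)
L("headE",a,(243,553),(305,545),16)
```

```text
inner ang -1.3 len 13.2 [588.7 113.7  41. ] [601.9 113.3  41. ]
gapL ang 86.7 len 28.4 [586.6  82.5  41. ] [588.2 110.9  41. ]
gapR ang 88.7 len 27.4 [601.1  81.5  41. ] [601.7 108.9  41. ]
stopfar ang -1.6 len 60.1 [565.6 154.   41. ] [625.7 152.3  41. ]
headE ang -4.8 len 14.5 [585.3  81.2  16. ] [599.7  80.   16. ]
```

```bash
python3 -m handwheel '{"gripper":[0.95,0.95,0.95,0.95,0.95],"offset":[[0,-1.5,-8.5],[0,-3,-17],[0,-4.5,-25.5],[0,-6,-34],[0,-6.8,-38]],"rot":[[0,0,0],[0,0,0],[0,0,0],[0,0,0],[0,0,0]]}' 40
python3 - <<'E'
from h import *
st,im=snap("wrist","w13.png"); print(st['force'],st['torque']);plan([594.7,106.5,56],-12.6,st)
crop(im,200,80,200,240,2.5,"w13b.png")
E
```

```text
time_s: 8.55
ee_pos: [594.6, 101.7, 55.9]
ee_rot: [156.4, 90.0, 53.8]
force: [-0.2, -0.4, -0.4]
gripper_width: 13.8
[-0.17361591 -0.35008834 -0.36683897] [-0.07924179 -0.06402153  0.03951589]
t 8.55 pos [594.6 101.7  55.9] yaw -12.6 q [ 8.6 28.6 98.   0.  53.4 21.2] OFF [-0.1 -0.9 -4.7] | 4.8 ROT [ 0. -0. -0.]
```

View pics/w13b.png

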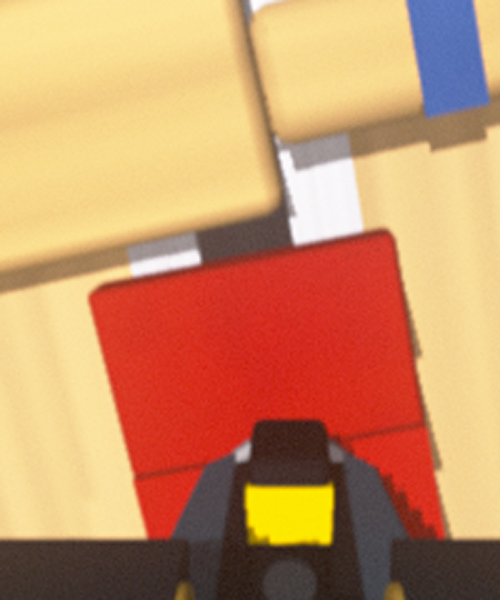

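```bash
python3 -m handwheel '{"gripper":[0.95,0.95,0.95,0.95,0.95],"offset":[[0,-0.3,-2],[0,-0.6,-4],[0,-0.9,-5],[0,-0.9,-5],[0,-0.9,-5]],"rot":[[0,0,0],[0,0,0],[0,0,0],[0,0,0],[0,0,0]]}' 40
python3 - <<'E'
from h import *
st,im=snap("wrist","w14.png"); print(st['force'],st['torque']);plan([594.7,107,56],-12.6,st)
W=cam("wrist",st);f=lambda c:(200+(c[0]+.5)/2.5-.5,80+(c[1]+.5)/2.5-.5)
crop(im,200,80,200,240,2.5,"w14b.png")
E
```

```text
time_s: 9.02
ee_pos: [594.7, 105.1, 55.9]
ee_rot: [7.8, 90.0, -94.8]
force: [-0.4, -1.0, -1.7]
gripper_width: 14.0
[-0.35808598 -0.97250167 -1.68080035] [-0.03817618 -0.05448494  0.00072908]
t 9.02 pos [594.7 105.1  55.9] yaw -12.6 q [ 8.9 28.6 97.9 -0.  53.5 21.6] OFF [-0.1 -0.4 -1.8] | 1.9 ROT [-0.  0. -0.]
```

View pics/w14b.png

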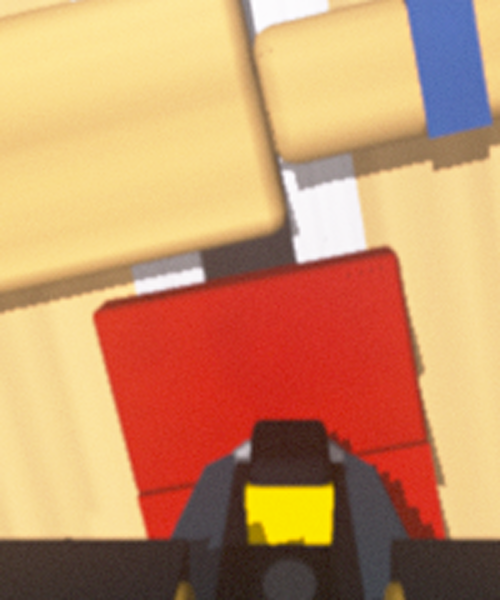

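```bash
python3 -m handwheel '{"gripper":[0.95,0.95,0.95,0.95,0.95],"offset":[[0,-0.2,-1],[0,-0.4,-2],[0,-0.5,-2.5],[0,-0.5,-2.5],[0,-0.5,-2.5]],"rot":[[0,0,0],[0,0,0],[0,0,0],[0,0,0],[0,0,0]]}' 40
python3 - <<'E'
from h import *
st,im=snap("wrist","w15.png"); print(st['force'],st['torque']);plan([594.7,107,56],-12.6,st)
crop(im,200,80,200,240,2.5,"w15b.png")
def F(c): return (200+(c[0]+.5)/2.5-.5,80+(c[1]+.5)/2.5-.5)
s14=dict(ee_pos=np.array([594.7,105.1,55.9]),ee_rot=st['ee_rot']);W=cam("wrist",s14)
print([onz(W,F(c),41).round(1) for c in [(97,305),(395,250),(138,494),(425,440)]])
E
```

```text
time_s: 9.48
ee_pos: [594.7, 107.6, 55.9]
ee_rot: [6.3, 90.0, -96.3]
force: [0.8, -2.3, -1.7]
gripper_width: 13.4
[ 0.79555987 -2.29638321 -1.70597598] [-0.4791324  -0.07440956 -0.03484805]
t 9.48 pos [594.7 107.6  55.9] yaw -12.6 q [ 9.2 28.7 97.8 -0.  53.6 21.8] OFF [-0.1  0.1  0.6] | 0.6 ROT [-0.  0. -0.]
[array([566.5, 155.5,  41. ]), array([626.2, 153.3,  41. ]), array([564. , 114.9,  41. ]), array([624.9, 113.5,  41. ])]
```

View pics/w15b.png

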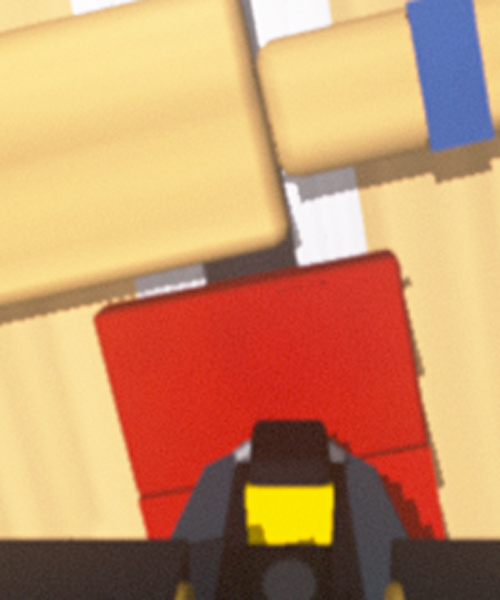

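```bash
python3 -m handwheel '{"gripper":[0.95,0.95,0.95,0.95,0.95],"offset":[[0,0,0.5],[1,0,0.5],[1,0,0.5],[1,0,0.5],[1,0,0.5]],"rot":[[0,0,0],[7,0,0],[14,0,0],[21,0,0],[28,0,0]]}' 40
python3 - <<'E'
from h import *
st=state();print(st['force'],st['torque']);plan([594.7,107,56],-102,st)
E
```

```text
time_s: 9.95
ee_pos: [594.6, 108.0, 54.9]
ee_rot: [-140.8, 89.9, 88.2]
force: [0.0, 0.3, -2.3]
gripper_width: 13.9
[ 0.03883266  0.27878253 -2.3234197 ] [ 0.03116833  0.06379364 -0.00922811]
t 9.95 pos [594.6 108.   54.9] yaw -41.0 q [ 9.2 28.7 97.9  0.1 53.4 50.1] OFF [-1.1  0.7  0.7] | 1.5 ROT [61.  -0.   0.1]
```

```bash
python3 -m handwheel '{"gripper":[0.95,0.95,0.95,0.95,0.95],"offset":[[0,0,0],[0,0,0],[0,0,0],[0,0,0],[0,0,0]],"rot":[[7,0,0],[14,0,0],[21,0,0],[28,0,0],[35,0,0]]}' 40
python3 - <<'E'
from h import *
st=state();print(st['force'],st['torque']);plan([594.7,107,56],-102,st)
st,im=snap("wrist","w16.png")
E
```

```text
time_s: 10.37
ee_pos: [593.7, 108.1, 54.6]
ee_rot: [-43.6, 89.9, 150.4]
force: [-1.0, 1.2, -1.1]
gripper_width: 13.8
[-0.97285019  1.2013719  -1.09678102] [0.10236459 0.32994175 0.07149983]
t 10.37 pos [593.7 108.1  54.6] yaw -76.0 q [ 9.2 28.7 97.9  0.1 53.5 85.1] OFF [-1.4  1.3 -0.7] | 2.0 ROT [26.   0.1  0.1]
```

View pics/w16.png

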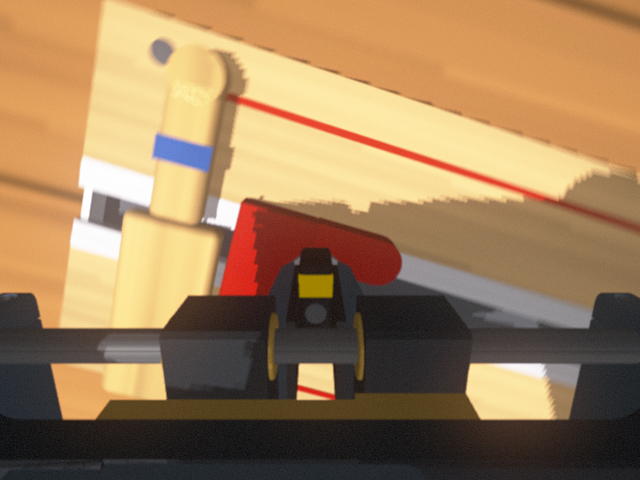

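```bash
python3 -m handwheel '{"gripper":[0.95,0.95,0.95,0.95,0.95],"offset":[[0,0,0],[0,0,0],[0,0,0],[0,0,0],[0,0,0]],"rot":[[6,0,0],[12,0,0],[18,0,0],[24,0,0],[24,0,0]]}' 40
python3 - <<'E'
from h import *
st=state();print(st['force'],st['torque']);plan([594.7,107,56],-102,st)
E
```

```text
time_s: 10.83
ee_pos: [593.4, 107.9, 54.6]
ee_rot: [-1.2, 89.8, 169.2]
force: [-2.3, -0.4, -2.2]
gripper_width: 14.0
[-2.32481388 -0.39958467 -2.16831509] [0.08418851 0.64465822 0.00893433]
t 10.83 pos [593.4 107.9  54.6] yaw -99.6 q [9.200e+00 2.870e+01 9.790e+01 1.000e-01 5.350e+01 1.088e+02] OFF [-1.5  0.6 -1.4] | 2.1 ROT [ 2.4  0.2 -0. ]
```

```bash
python3 -m handwheel '{"gripper":[0.95,0.95,0.95,0.95],"offset":[[0,-0.6,0.8],[0,-1,1.5],[0,-1,1.5],[0,-1,1.5]],"rot":[[0,0,0],[0,0,0],[4,0,0],[8,0,0]]}' 40
python3 - <<'E'
from h import *
st=state();print(st['force'],st['torque']);plan([594.7,107,56],-102,st)
st,im=snap("wrist","w17.png")
st,im=snap("scene","s17.png");crop(im,300,160,170,130,4.5,"s17c.png")
E
```

```text
time_s: 11.17
ee_pos: [592.8, 109.0, 54.8]
ee_rot: [-6.3, 89.9, 156.1]
force: [-2.7, 1.2, -1.5]
gripper_width: 13.7
[-2.70572756  1.15195129 -1.5013337 ] [0.23504475 0.48733894 0.10896077]
t 11.17 pos [592.8 109.   54.8] yaw -107.7 q [  9.3  28.6  98.    0.   53.4 117. ] OFF [-1.2  1.4 -2.5] | 3.0 ROT [-5.7  0.1  0. ]
```

View pics/w17.png

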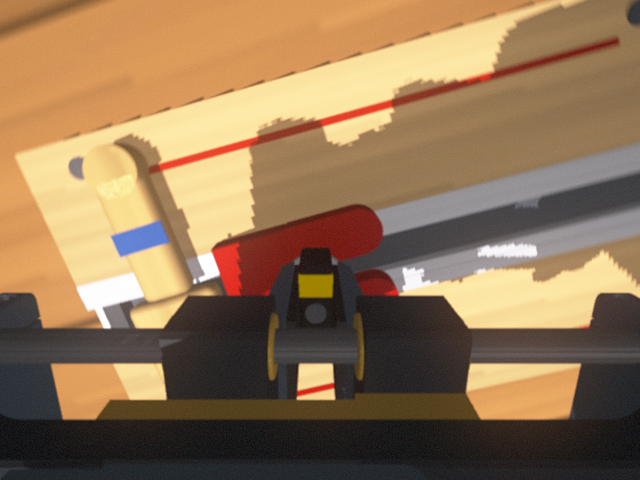

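View pics/s17c.png

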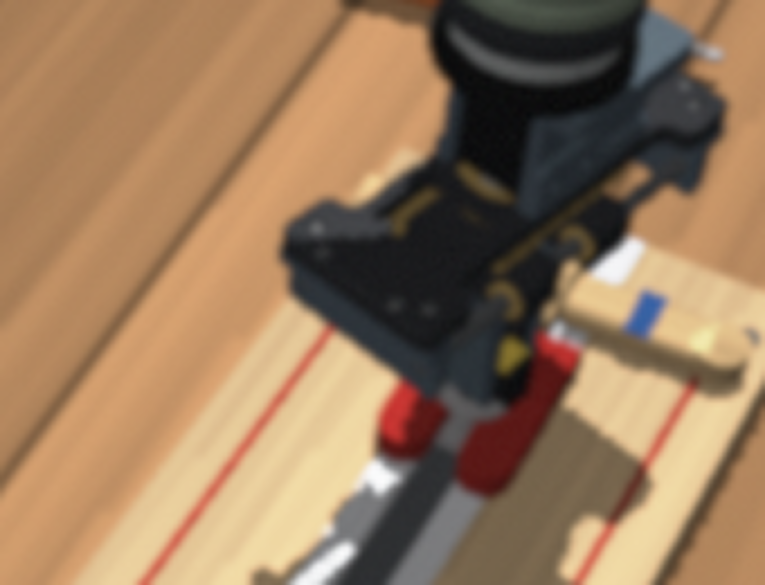

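```bash
python3 -m handwheel '{"gripper":[0.95,0.95,0.95,0.95,0.95],"offset":[[0.4,0,0.5],[0.8,0,0.5],[0.8,0,0.5],[0.8,0,0.5],[0.8,0,0.5]],"rot":[[4,0,0],[8,0,0],[12,0,0],[16,0,0],[20,0,0]]}' 40
python3 - <<'E'
from h import *
st=state();print(st['force'],st['torque']);plan([594.7,107,56],-102,st)
E
```

```text
time_s: 11.68
ee_pos: [593.0, 109.4, 53.8]
ee_rot: [-80.1, 89.9, 62.3]
force: [-0.4, 1.4, -5.5]
gripper_width: 13.4
[-0.41770044  1.37658235 -5.47578371] [0.53662065 0.10957768 0.08354457]
t 11.68 pos [593.  109.4  53.8] yaw -127.6 q [9.300e+00 2.870e+01 9.810e+01 1.000e-01 5.310e+01 1.369e+02] OFF [-2.2  0.8 -2.8] | 3.7 ROT [-25.6  -0.    0.1]
```

```bash
python3 -m handwheel '{"gripper":[0.4,0.4,0.4,0.4,0.4],"offset":[[0,0,0],[0,0,0],[0,0,0],[0,0,0],[0,0,0]],"rot":[[0,0,0],[0,0,0],[0,0,0],[0,0,0],[0,0,0]]}' 40
python3 -m handwheel '{"gripper":[0.4,0.4,0.4,0.4,0.4],"offset":[[-15,0,0],[-30,0,0],[-45,0,0],[-60,0,0],[-60,0,0]],"rot":[[0,0,0],[0,0,0],[0,0,0],[0,0,0],[0,0,0]]}' 40
python3 - <<'E'
from h import *
st=state();print(st['force'],st['torque']);plan([593,109,114],-102,st)
st,im=snap("wrist","w18.png");crop(im,200,100,240,200,3.3,"w18b.png");plan([593,109,114],-102)
E
```

```text
time_s: 12.1
ee_pos: [593.3, 108.8, 54.5]
ee_rot: [-140.8, 89.9, 1.7]
force: [-0.3, 0.0, -0.1]
gripper_width: 44.0
time_s: 12.52
ee_pos: [595.1, 109.1, 117.4]
ee_rot: [-134.5, 89.6, 7.9]
force: [0.5, 0.0, 0.6]
gripper_width: 54.6
[0.51437974 0.0360491  0.5503286 ] [0.03338405 0.0012535  0.01573073]
t 12.52 pos [595.1 109.1 117.4] yaw -127.6 q [  9.3  25.   94.   -0.   60.7 136.9] OFF [3.4 1.4 1.6] | 4.0 ROT [-25.6  -0.3   0.2]
t 12.57 pos [594.1 109.  115.7] yaw -127.6 q [  9.3  25.   94.1  -0.   60.6 136.9] OFF [1.7 0.6 0.9] | 2.0 ROT [-25.6  -0.2   0.1]
```

View pics/w18b.png

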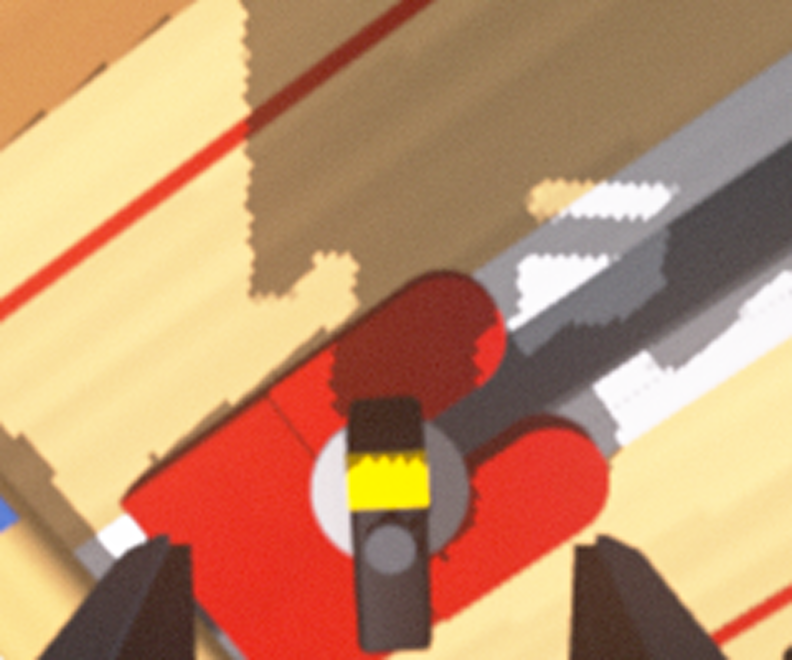

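```bash
for i in 1; do :; done
python3 -m handwheel '{"gripper":[0.4,0.4,0.4,0.4,0.4],"offset":[[0,0,0],[0,0,0],[0,0,0],[0,0,0],[0,0,0]],"rot":[[-7.1,0,0],[-14.2,0,0],[-21.3,0,0],[-28.4,0,0],[-35.5,0,0]]}' 40
python3 -m handwheel '{"gripper":[0.4,0.4,0.4,0.4,0.4],"offset":[[0,0,0],[0,0,0],[0,0,0],[0,0,0],[0,0,0]],"rot":[[-7.1,0,0],[-14.2,0,0],[-21.3,0,0],[-28.4,0,0],[-35.5,0,0]]}' 40
python3 -m handwheel '{"gripper":[0.4,0.4,0.4,0.4,0.4],"offset":[[0,0,0],[0,0,0],[0,0,0],[0,0,0],[0,0,0]],"rot":[[-7.1,0,0],[-14.2,0,0],[-21.3,0,0],[-28.4,0,0],[-35.5,0,0]]}' 40
python3 -m handwheel '{"gripper":[0.4,0.4,0.4,0.4,0.4],"offset":[[0,0,0],[0,0,0],[0,0,0],[0,0,0],[0,0,0]],"rot":[[-7.1,0,0],[-14.2,0,0],[-21.3,0,0],[-28.4,0,0],[-35.5,0,0]]}' 40
python3 -m handwheel '{"gripper":[0.4,0.4,0.4,0.4,0.4],"offset":[[0,0,0],[0,0,0],[0,0,0],[0,0,0],[0,0,0]],"rot":[[-7.1,0,0],[-14.2,0,0],[-21.3,0,0],[-28.4,0,0],[-35.5,0,0]]}' 40
python3 - <<'E'
from h import *
plan([593,109,114],52.4)
E
```

```text
time_s: 12.98
ee_pos: [592.1, 108.7, 112.7]
ee_rot: [13.6, 89.9, -168.1]
force: [-0.2, 0.4, 0.2]
gripper_width: 54.7
time_s: 13.4
ee_pos: [592.1, 108.7, 112.7]
ee_rot: [-20.7, 89.9, -167.0]
force: [-0.4, 0.1, -0.3]
gripper_width: 55.0
time_s: 13.82
ee_pos: [592.1, 108.7, 112.7]
ee_rot: [-55.8, 89.9, -166.5]
force: [0.2, -0.1, 1.5]
gripper_width: 54.7
time_s: 14.23
ee_pos: [592.1, 108.7, 112.7]
ee_rot: [-91.6, 89.9, -166.9]
force: [-0.4, -0.1, -0.2]
gripper_width: 54.4
time_s: 14.65
ee_pos: [592.1, 108.7, 112.7]
ee_rot: [-127.7, 89.9, -167.4]
force: [0.5, 0.4, 0.6]
gripper_width: 54.6
t 14.65 pos [592.1 108.7 112.7] yaw 50.3 q [  9.3  25.2  94.3  -0.   60.6 -40.9] OFF [-1.3  0.8  0.5] | 1.6 ROT [-2.1 -0.1  0.1]
```

Run:
```python
from h import *
st,im=snap("wrist","w19.png");crop(im,200,130,240,200,3.3,"w19b.png");plan([593,109,114],52.4,st)
```

```text
t 14.65 pos [592.1 108.7 112.7] yaw 50.3 q [  9.3  25.2  94.3  -0.   60.6 -40.9] OFF [-1.3  0.8  0.5] | 1.6 ROT [-2.1 -0.1  0.1]
```

View pics/w19b.png

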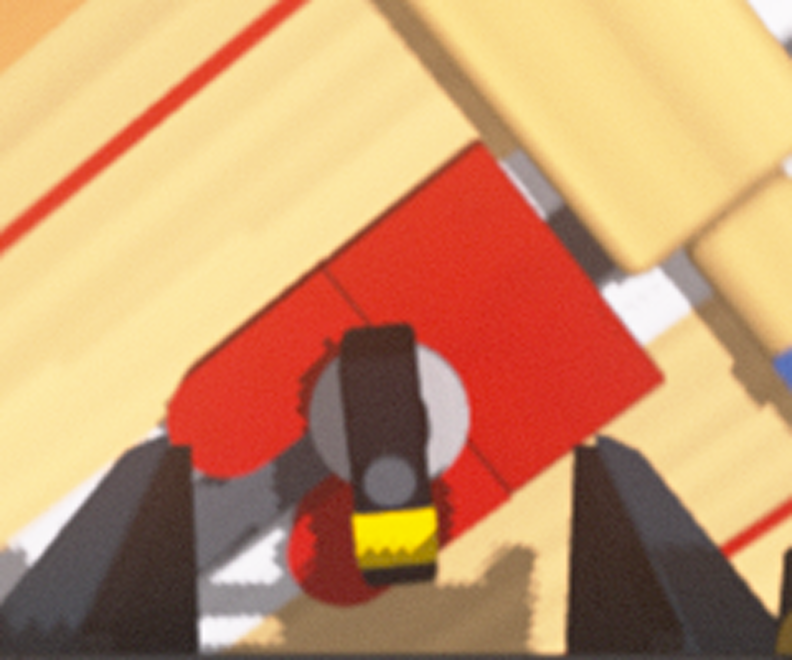

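Run:
```python
from h import *
st=state();W=cam("wrist",st);P=onz(W,(317.9,276.1),76);print(P,Rt(st).T@(P-st['ee_pos']))
```

```text
[596.19538672 106.48460053  76.        ] [36.71100894  1.02146639  4.54215629]
```

```bash
python3 -m handwheel '{"gripper":[0.4,0.4,0.4,0.4,0.4],"offset":[[15,1,4.5],[30,1,4.5],[45,1,4.5],[58,1,4.5],[58,1,4.5]],"rot":[[-2,0,0],[-4,0,0],[-4,0,0],[-4,0,0],[-4,0,0]]}' 40
python3 -m handwheel '{"gripper":[0.4,0.4,0.4],"offset":[[0,0,0],[0,0,0],[0,0,0]],"rot":[[0,0,0],[0,0,0],[0,0,0]]}' 40
python3 - <<'E'
from h import *
st,im=snap("wrist","w20.png");crop(im,200,190,240,200,3.3,"w20b.png");plan([593,109,53.5],54,st)
W=cam("wrist",st);print(proj(W,st['ee_pos']+[0,0,76-st['ee_pos'][2]]))
E
```

```text
time_s: 15.12
ee_pos: [594.4, 106.2, 52.4]
ee_rot: [-133.9, 89.6, -170.1]
force: [-1.4, 0.0, -0.6]
gripper_width: 54.6
time_s: 15.37
ee_pos: [597.6, 106.8, 57.0]
ee_rot: [42.3, 89.9, 6.1]
force: [-0.5, -0.0, 0.1]
gripper_width: 54.9
t 15.37 pos [597.6 106.8  57. ] yaw 53.8 q [  9.1  28.8  97.4  -0.   53.7 -44.8] OFF [ 3.4 -0.9 -5. ] | 6.1 ROT [-0.2  0.1 -0.1]
[316.16692263 313.44390786]
```

View pics/w20b.png

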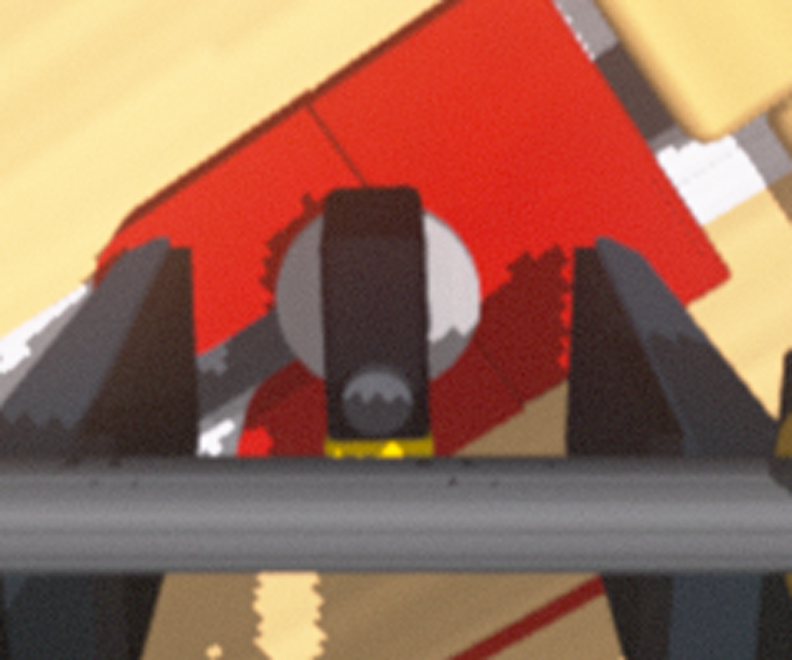

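```bash
python3 -m handwheel '{"gripper":[0.4,0.4,0.4,0.4],"offset":[[2,-0.8,-1.2],[3,-0.8,-1.2],[3,-0.8,-1.2],[3,-0.8,-1.2]],"rot":[[0,0,0],[0,0,0],[0,0,0],[0,0,0]]}' 40
python3 - <<'E'
from h import *
st,im=snap("wrist","w21.png");plan([596,107,53.5],54,st);print(st['force'])
W=cam("wrist",st);print(proj(W,st['ee_pos']+[0,0,76-st['ee_pos'][2]]));crop(im,200,190,240,200,3.3,"w21b.png")
E
```

```text
time_s: 15.75
ee_pos: [595.5, 106.8, 53.2]
ee_rot: [11.6, 90.0, -24.5]
force: [-0.6, -0.1, 0.2]
gripper_width: 54.8
t 15.75 pos [595.5 106.8  53.2] yaw 53.9 q [  9.1  28.9  97.9  -0.   53.2 -44.8] OFF [-0.3  0.5  0.3] | 0.7 ROT [-0.1  0.  -0. ]
[-0.56544844 -0.09327702  0.15339669]
[316.12076268 317.40217819]
```

View pics/w21b.png

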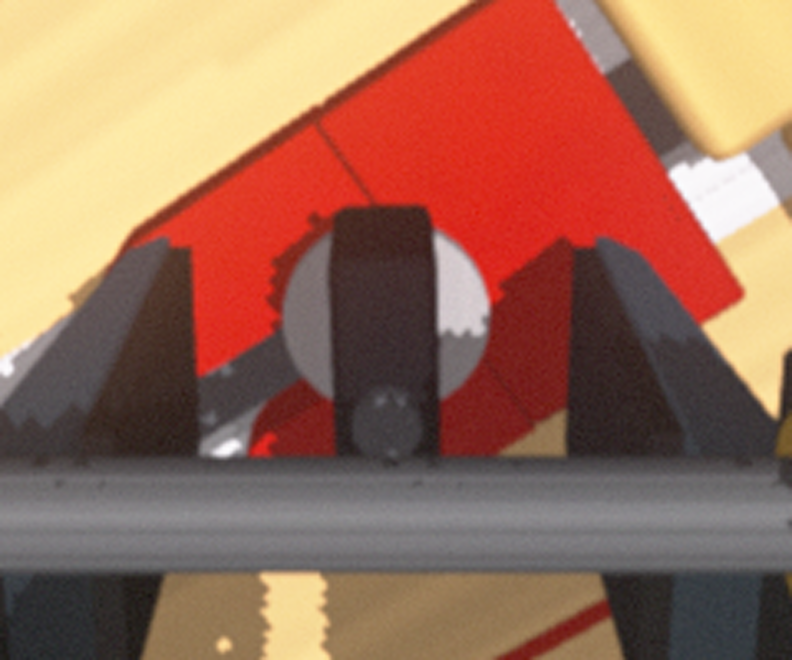

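```bash
python3 -m handwheel '{"gripper":[0.8,0.95,0.95,0.95,0.95],"offset":[[0,0,0],[0,0,0],[0,0,0],[0,0,0],[0,0,0]],"rot":[[0,0,0],[0,0,0],[0,0,0],[0,0,0],[0,0,0]]}' 30
python3 -m handwheel '{"gripper":[0.95,0.95,0.95,0.95,0.95],"offset":[[0,0,0],[0,0,0],[0,0,0],[0,0,0],[0,0,0]],"rot":[[0,0,0],[0,0,0],[0,0,0],[0,0,0],[0,0,0]]}' 30
python3 - <<'E'
from h import *
st=state();plan([596,107,53.5],54,st);print(st['force'],st['torque'])
E
```

```text
time_s: 16.22
ee_pos: [595.5, 106.7, 53.1]
ee_rot: [-40.6, 90.0, -76.7]
force: [-0.3, 0.0, 1.1]
gripper_width: 24.4
time_s: 16.63
ee_pos: [595.8, 106.7, 53.2]
ee_rot: [28.6, 90.0, -7.5]
force: [0.7, 0.7, 0.5]
gripper_width: 13.9
t 16.63 pos [595.8 106.7  53.2] yaw 53.9 q [  9.1  28.9  97.9  -0.   53.2 -44.8] OFF [-0.3  0.4  0. ] | 0.5 ROT [-0.1  0.  -0. ]
[0.72275018 0.72801731 0.46623941] [ 0.03262562 -0.27184581  0.01088663]
```

```bash
python3 -m handwheel '{"gripper":[0.95,0.95,0.95,0.95,0.95],"offset":[[0,0,0],[0,0,0],[0,0,0],[0,0,0],[0,0,0]],"rot":[[4,0,0],[8,0,0],[12,0,0],[16,0,0],[20,0,0]]}' 30
python3 - <<'E'
from h import *
st=state();plan([596,107,53.5],54,st);print(st['force'],st['torque'],st['effort'][5])
E
python3 -m handwheel '{"gripper":[0.95,0.95,0.95,0.95],"offset":[[0,0,0],[0,0,0],[0,0,0],[0,0,0]],"rot":[[4,0,0],[8,0,0],[12,0,0],[16,0,0]]}' 30
python3 - <<'E'
from h import *
st=state();plan([596,107,53.5],54,st);print(st['force'],st['torque'],st['effort'][5])
E
```

```text
time_s: 17.05
ee_pos: [595.6, 106.5, 53.2]
ee_rot: [-16.6, 90.0, -72.9]
force: [0.9, -0.5, 0.1]
gripper_width: 14.1
t 17.05 pos [595.6 106.5  53.2] yaw 33.7 q [  9.1  28.9  97.9  -0.   53.2 -24.6] OFF [-0.3  0.7 -0.2] | 0.8 ROT [-20.3   0.    0. ]
[ 0.91070348 -0.54119417  0.09173151] [-0.08258402 -0.24075578  0.23449202] -0.5059173703193665
time_s: 17.38
ee_pos: [595.4, 106.5, 53.2]
ee_rot: [-26.2, 90.0, -98.5]
force: [0.2, 0.0, -0.4]
gripper_width: 13.8
t 17.38 pos [595.4 106.5  53.2] yaw 17.7 q [ 9.1 28.9 97.9 -0.  53.3 -8.6] OFF [-0.3  0.7 -0.3] | 0.9 ROT [-36.3   0.    0. ]
[ 0.24203521  0.00228083 -0.44247623] [-0.15726672 -0.19450108  0.17079956] -0.4971842095255852
```

```bash
python3 -m handwheel '{"gripper":[0.95,0.95,0.95,0.95],"offset":[[0,0,0],[0,0,0],[0,0,0],[0,0,0]],"rot":[[3,0,0],[6,0,0],[9,0,0],[12,0,0]]}' 30
cat > q.py <<'E'
from h import *
st=state();print("yaw",yawof(st).round(1),st['ee_pos'].round(1),st['force'].round(2),st['torque'].round(3),st['effort'][5].round(3))
E
python3 q.py
python3 -m handwheel '{"gripper":[0.95,0.95,0.95,0.95],"offset":[[0,0,0],[0,0,0],[0,0,0],[0,0,0]],"rot":[[3,0,0],[6,0,0],[9,0,0],[12,0,0]]}' 30
python3 q.py
```

```text
time_s: 17.72
ee_pos: [595.3, 106.5, 53.1]
ee_rot: [-38.8, 90.0, -123.1]
force: [-0.4, -0.7, -0.0]
gripper_width: 13.7
yaw 5.8 [595.3 106.5  53.1] [-0.4  -0.74 -0.02] [-0.112 -0.105  0.169] -0.32
time_s: 18.05
ee_pos: [595.2, 106.5, 53.1]
ee_rot: [-30.8, 89.9, -127.0]
force: [-0.6, -0.6, 0.8]
gripper_width: 14.2
yaw -6.2 [595.2 106.5  53.1] [-0.56 -0.61  0.79] [ 0.027 -0.045  0.535] 0.014
```

Run:
```python
from h import *
for i in range(4):
    st,im=snap("wrist",f"w22_{i}.png");st=state();print("yaw",yawof(st).round(1),st['force'].round(2),st['torque'].round(3),st['effort'][5].round(3))
```

```text
yaw -6.3 [-0.08 -1.04 -0.15] [-0.047 -0.046  0.471] 0.62
yaw -6.1 [ 0.07 -1.85 -0.07] [-0.075 -0.051  0.198] 0.489
yaw -6.0 [-1.13 -0.78 -0.06] [-0.069 -0.061  0.175] 0.245
yaw -6.0 [-0.65 -1.21  0.51] [-0.143 -0.032  0.237] 0.21
```

```bash
python3 -m handwheel '{"gripper":[0.95],"offset":[[0,0,0]],"rot":[[1,0,0]]}' 30 >/dev/null; python3 q.py
python3 -m handwheel '{"gripper":[0.95],"offset":[[0,0,0]],"rot":[[0,0,0]]}' 30 >/dev/null; python3 q.py
python3 -m handwheel '{"gripper":[0.95],"offset":[[0,0,0]],"rot":[[0,0,0]]}' 30 >/dev/null; python3 q.py
python3 -m handwheel '{"gripper":[0.95],"offset":[[0,0,0]],"rot":[[1,0,0]]}' 30 >/dev/null; python3 q.py
python3 -m handwheel '{"gripper":[0.95],"offset":[[0,0,0]],"rot":[[0,0,0]]}' 30 >/dev/null; python3 q.py
python3 -m handwheel '{"gripper":[0.95],"offset":[[0,0,0]],"rot":[[0,0,0]]}' 30 >/dev/null; python3 q.py
```

```text
yaw -7.1 [595.2 106.5  53.1] [-0.15 -1.05  0.59] [-0.15   0.052  0.546] 0.295
yaw -7.1 [595.2 106.5  53.1] [-0.61 -1.47 -0.3 ] [-0.179  0.134  0.507] 0.613
yaw -7.1 [595.2 106.5  53.1] [-0.88 -2.83  0.04] [-0.243  0.069  0.534] 0.506
yaw -8.1 [595.2 106.5  53.1] [-1.84 -2.75  0.3 ] [-0.174  0.081  0.588] 0.291
yaw -8.1 [595.2 106.5  53.1] [-1.52 -1.6   0.37] [-0.239  0.155  0.55 ] 0.645
yaw -8.1 [595.2 106.6  53.1] [-0.9  -2.51  0.89] [-0.271  0.218  0.462] 0.534
```

```bash
python3 -m handwheel '{"gripper":[0.85,0.7,0.6,0.5,0.4],"offset":[[0,0,0],[0,0,0],[0,0,0],[0,0,0],[0,0,0]],"rot":[[0,0,0],[0,0,0],[0,0,0],[0,0,0],[0,0,0]]}' 30
python3 -m handwheel '{"gripper":[0.4,0.4,0.4,0.4,0.4],"offset":[[-5,0,0],[-15,0,0],[-30,0,0],[-50,0,0],[-70,0,0]],"rot":[[0,0,0],[0,0,0],[0,0,0],[0,0,0],[0,0,0]]}' 30
python3 -m handwheel '{"gripper":[0.4,0.4,0.4,0.4,0.4],"offset":[[-20,0,25],[-40,0,50],[-40,0,50],[-40,0,50],[-40,0,50]],"rot":[[0,0,0],[0,0,0],[0,0,0],[0,0,0],[0,0,0]]}' 30
python3 - <<'E'
from h import *
st,im=snap("wrist","w23.png");print(st['ee_pos'],yawof(st),st['force'],st['torque'])
crop(im,200,60,240,200,3.3,"w23b.png")
st,im=snap("scene","s23.png");crop(im,300,160,190,140,4,"s23c.png")
E
```

```text
time_s: 19.17
ee_pos: [595.8, 107.0, 53.2]
ee_rot: [138.2, 90.0, 40.0]
force: [-0.2, 0.4, -0.3]
gripper_width: 38.0
time_s: 19.58
ee_pos: [595.5, 106.8, 124.6]
ee_rot: [134.0, 90.0, 35.9]
force: [-0.1, -0.1, -0.3]
gripper_width: 54.7
time_s: 20.0
ee_pos: [588.2, 57.6, 163.3]
ee_rot: [173.2, 90.0, 75.0]
force: [-0.6, 0.5, 0.0]
gripper_width: 54.7
[588.23903995  57.55112933 163.29262273] -8.160917202310007 [-0.64542273  0.5257172   0.03603582] [-0.00136929 -0.08201251  0.0279281 ]
```

View pics/w23.png

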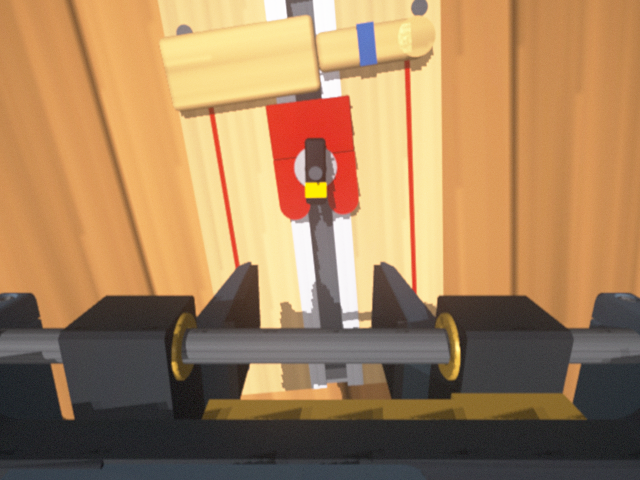

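View pics/s23c.png

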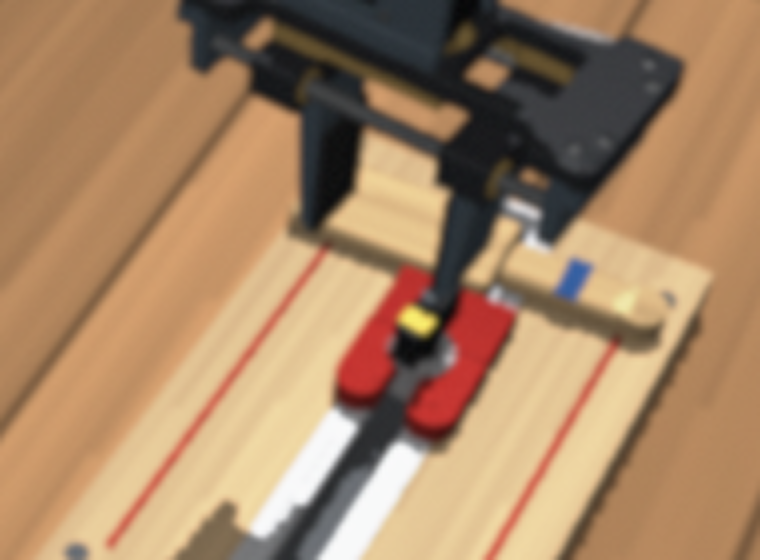

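View pics/w23b.png

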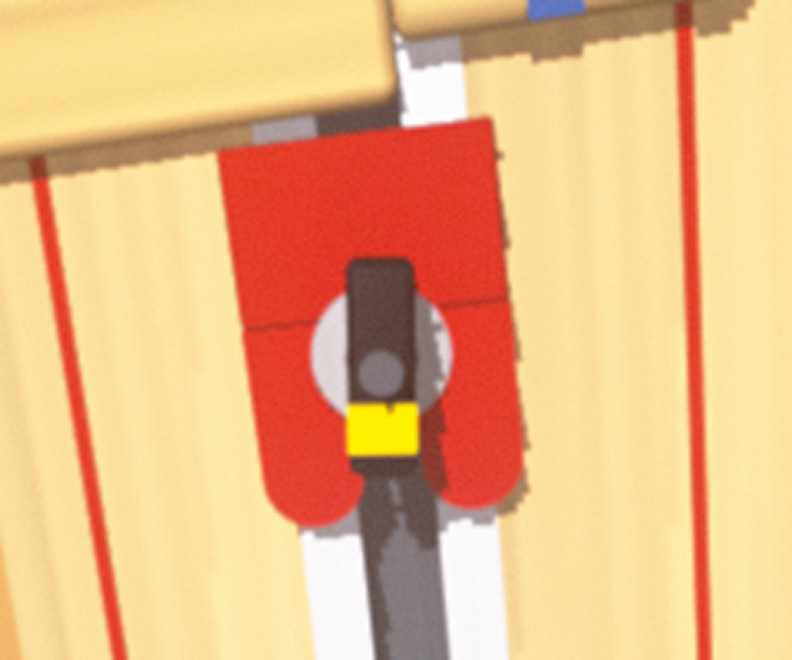

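Run:
```python
import m8; from m8 import *
s=state();print(s['time_s'],s['ee_pos'])
m8.W=cam("wrist",dict(ee_pos=np.array([588.24,57.55,163.3]),ee_rot=s['ee_rot']))
a=F(200,60,3.3)
L("far",a,(221,154),(491,119),41);L("inner",a,(246,329),(507,299),41);L("tips",a,(318,526),(472,509),41)
L("sideL",a,(262,470),(226,195),41);L("sideR",a,(521,450),(497,165),41)
L("whL",a,(318,655),(302,530),27);L("whR",a,(508,655),(497,520),27)
print("flange c",onz(m8.W,a((382,353)),44),"cap",onz(m8.W,a((381,374)),76))
st,im=snap("top","t24.png");crop(im,200,140,200,120,4,"t24c.png")
```

```text
20.1 [587.8861509   57.95230136 162.28641381]
far ang -1.1 len 59.9 [565.3 155.1  41. ] [625.3 153.9  41. ]
inner ang -1.7 len 60.1 [564.3 116.9  41. ] [624.4 115.1  41. ]
tips ang -1.6 len 37.0 [573.5  68.8  41. ] [610.6  67.7  41. ]
sideL ang 87.8 len 62.4 [562.5  84.   41. ] [564.9 146.4  41. ]
sideR ang 88.4 len 64.1 [623.7  80.2  41. ] [625.5 144.2  41. ]
whL ang 88.0 len 33.4 [567.   31.8  27. ] [568.1  65.2  27. ]
whR ang 87.9 len 35.9 [615.6  25.   27. ] [616.9  60.9  27. ]
flange c [594.51207151 107.39935577  44.        ] cap [594.25470547 106.24600168  76.        ]
```

View pics/t24c.png

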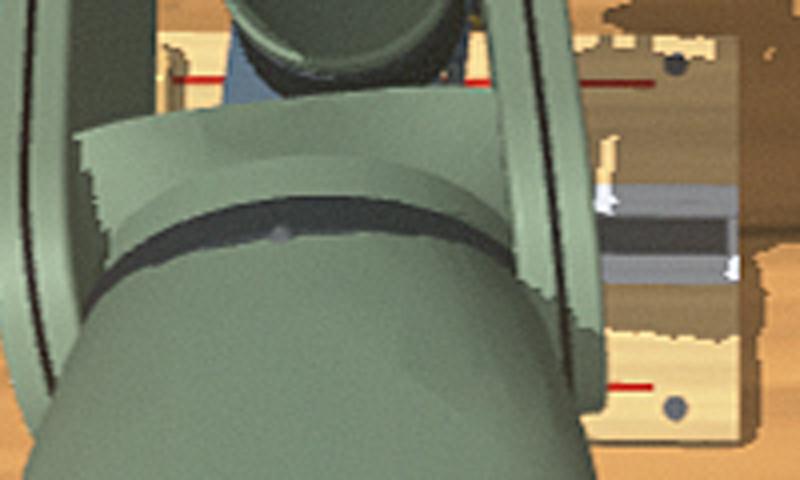

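```bash
python3 -m handwheel '{"gripper":[0.4,0.4,0.4],"offset":[[0,0,0],[0,0,0],[0,0,0]],"rot":[[0,0,0],[0,0,0],[0,0,0]]}'; python3 -c "
from workcell import *
print(job_done())"
```

```text
time_s: 20.4
ee_pos: [588.3, 57.7, 162.6]
ee_rot: [-73.4, 89.9, -171.5]
force: [-0.0, -0.1, 0.7]
gripper_width: 54.7
the job is handed in; nothing more can be done
None
```

The T-bolt is clamped in the fork, and I handed the job in at about 20.4 s. The system gave no verdict.

I took the bolt out of the holder by its knob and lowered it lengthwise into the slot with no noticeable contact force. I then slid it along until it touched the end of the fork. From there I turned the knob clockwise about 115°, regripped it, and turned about 62° more until the torque climbed at roughly 0.03 N m per degree.

**What my last checks showed:**
- **Torque:** about 0.5 N m (readings 0.46–0.59), the top of the snug range and under the 0.6 limit. I could not read the clamping force directly.
- **Bolt in the fork:** the flange centre is about 2–3 mm from home and the knob is near upright, about 2° off at most.
- **Stop and blank:** the stop went about 2 mm towards the blank when the shank reached the end of the fork, and is still square to the track within about 1°. The blank looked unmoved, but I did not measure it.
- **Release:** the gripper was open, clear of everything and reading almost no force.

**What I could not confirm:**
- **Head position:** the stop hides the head. The knob's travel puts it square under lips about 8 mm thick, which is within the stated range, but I did not see it.
- **Camera disagreement:** the cameras differed by about 3 mm on where the slot lies. I trusted the wrist camera close up, and the bolt went in freely.
- **Final overhead view:** the arm blocked the last overhead picture, so I did not recheck the wax tin and screwdriver at the end. They looked in place in the overhead picture taken just before the bolt went in.

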